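# Fold up a museum sample tray and seat the sampling rod in its vial

### The job

Fold the tray's left, right and front sides fully upright, then take the orange-handled sampling rod out of its leaning rest and push it down into the open white vial in the tray until its collar sits fully home on the vial's rim. Let go of it there, with the sides still standing, and do not disturb the horn, the magnifying glass or the bottle.

Things in the scene. Friction and masses are not known exactly. Their poses are not given: they have to be found in the camera images.
- tray: tray blank of grey-blue board, fixed to the table: floor 130 mm (x) by 180 mm (y), 20 mm thick; origin at the centre of its underside, x towards the back wall, y to the left, z up. The back wall (+x edge, 8 mm thick, 85 mm above the floor) already stands; left (+y), right (-y) and front (-x) sides are hinged along the floor's upper edges.
- side_left (a joint): hinge angle of the tray's left side (rad): 0 lying flat outwards, 1.571 upright against its stop; starts half raised, stiff enough to stay where it is left (about 1 N at the free edge moves it). The side is a board 85 mm from hinge to free edge, 110 mm wide along the hinge, 8 mm thick (middle plane through the hinge line), pale at the free edge.
- side_left_hinge (a point): middle of the left side's hinge line, fixed in the tray, 20 mm above the table, on the tray's own +y edge, 90 mm from its centre; axes as the tray's
- side_right (a joint): hinge angle of the tray's right side (rad): 0 lying flat outwards, 1.571 upright against its stop; starts half raised, stiff enough to stay where it is left (about 1 N at the free edge moves it). The side is a board 85 mm from hinge to free edge, 110 mm wide along the hinge, 8 mm thick (middle plane through the hinge line), pale at the free edge.
- side_right_hinge (a point): middle of the right side's hinge line, fixed in the tray, 20 mm above the table, on the tray's own -y edge, 90 mm from its centre; axes as the tray's
- side_front (a joint): hinge angle of the tray's front side (rad): 0 lying flat outwards, 1.571 upright against its stop; starts half raised, stiff enough to stay where it is left (about 1 N at the free edge moves it). The side is a board 85 mm from hinge to free edge, 160 mm wide along the hinge, 8 mm thick (middle plane through the hinge line), pale at the free edge.
- side_front_hinge (a point): middle of the front side's hinge line, fixed in the tray, 20 mm above the table, on the tray's own -x edge, 65 mm from its centre; axes as the tray's
- side_left_edge (a point): middle of the free edge of the left side, 85 mm from the hinge (moves with it)
- side_right_edge (a point): middle of the free edge of the right side, 85 mm from the hinge (moves with it)
- side_front_edge (a point): middle of the free edge of the front side, 85 mm from the hinge (moves with it)
- vial_mouth (a point): centre of the mouth of the open white vial with a blue band, fixed upright on the tray floor; mouth 84 mm above the floor, 104 mm above the table; z up. Outside 34 mm across at the flared mouth, 23 mm below; the mouth is a funnel 24 mm wide narrowing over 14 mm to a bore of 14 mm.
- plug (a joint): black sealing plug inside the white vial: how far (m) it has been pushed down its bore, 0 to 0.020. At 0 its top is 48 mm below the mouth; it slides stiffly (about 4 N, does not spring back); a rod that is fully home has pushed it 0.018
- capped_vial: amber vial with a black cap, 28 mm across, 84 mm tall, fixed on the tray floor beside the open one (either side); origin at the centre of its underside
- rest: grey base 120 x 90 x 12 mm, fixed to the table, with an aluminium socket in which the rod stands leaning; origin at the centre of the base's underside; the socket and rod lean 25 degrees from upright, their top towards the rest's -x. With the rod in place the middle of its handle lies at (-0.016, 0, 0.121) m in the rest's frame
- rod_grip (a point): centre of the sampling rod's orange handle (rod 40 g): 14 x 14 mm square, 60 mm long along the point's z, which points from the tip to the handle's end; flat sides face point x and y; y starts level. Then an orange collar 32 mm across, 6 mm thick, and a white shaft 8 mm thick, 66 mm long, loose in the rest's leaning 10 mm bore, 66 mm deep: draw it out along its axis
- rod_tip (a point): bottom end of the rod's white shaft, on its axis, 102 mm from the handle's centre
- rod_collar (a point): centre of the underside of the rod's orange collar, 66 mm from the tip, 36 mm below the handle's centre; rests on the vial's rim when the rod is fully home
- horn_mid (a point): middle of a curved brown horn, 150 mm long, up to 48 mm thick, lying loose: a bystander
- magnifier: magnifying glass lying flat, lens 96 mm across, black handle along its +x to 143 mm from the lens centre, 16 mm high; origin under the lens centre: a bystander
- bottle: amber bottle with black cap, 52 mm across, 110 mm tall, standing: a bystander
Mind the look-alikes: they are no part of the job. Of the things like the part that bears rod_grip, leave any that is blue; of the rest the larger one is meant.

How it is judged:
On the way, in this order (a step that is already met when the one before it is completed fails the run):
1. the left, right and front sides of the tray all stand upright (value of joint each of side_left, side_right, side_front above 1.45 rad), for 0.2 s.
2. the rod has been pushed home in the white vial (z of rod_collar in the frame of vial_mouth below 0.004 m and horizontal distance between each of rod_collar, rod_tip and vial_mouth below 0.009 m and value of joint plug above 0.013 m), for 0.2 s.
At the end, for the whole second after the job is handed in: All three hinged sides upright (above 1.45 rad); the rod in the white vial, collar within 4 mm of the rim's height, collar and tip within 9 mm of the vial's axis, plug pushed down over 13 mm; the rod released and at rest (all of step 1 and all of step 2 and linear speed of rod below 0.02 m/s); the robot touches nothing.
It fails at once if the horn is displaced by more than 30 mm (distance of horn_mid from where it was at the start of the episode above 0.03 m).
It fails at once if the magnifying glass is displaced by more than 30 mm (distance of magnifier from where it was at the start of the episode above 0.03 m).
It fails at once if the bottle is displaced by more than 30 mm (distance of bottle from where it was at the start of the episode above 0.03 m).
It also fails if it takes over 72 s, if anything falls off the work surface, if the arm or the gripper's body presses on something with over 40 N, if the wrist force passes 120 N, or if a joint passes its speed limit or range.

### The arm

A 6-joint arm with a two-finger parallel gripper is mounted at the origin on the work surface. World frame = base frame: x ahead of the robot, y to its left, z up, the work surface at z = 0. Lengths are in m, angles in rad, forces in N, time in s.
With the tool pointing down it reaches from about 0.35 to 0.975 m from the base axis. Payload 4.9 kg.
Tool frame: the origin (TCP) lies at the very end of the fingers, on their centre line; the grasp point (between the pads) lies 19 mm behind it; z points along the fingers, y is the direction in which the jaws open and shut (so a half turn about z gives the same grasp; the last joint's range is limited). The gripper opens to 85 mm and grips with 20 to 120 N. Pads are 22 mm wide; open, the fingers measure 114 mm over their backs; the gripper's body (76 mm by 85 mm) begins 54 mm behind the grasp point. The pads swing forward as they close: fully open they stand 13 mm farther back than shut.
Start: joints at [-1.395, 0.053, 1.613, -0, 1.476, -0.119], TCP at [0.182, -0.598, 0.231] pointing down, gripper open.
Joint ranges: [-3.01, 3.01], [-1.01, 2.22], [0.06, 2.58], [-1.02, 4.17], [0.09, 2.62], [-3.14, 3.14]. Speed limits (rad/s): [2.57, 2.57, 3.14, 3.14, 3.14, 3.14].

### API

Orientations are given as a rotation vector (axis times angle).
In Python, from station import ctrl gives the robot as it stands.
- The arm moves only by the tool step_arm, never from a script. Its argument "moves" is a list of rows, each a list of 5 numbers: the opening, from 0 (shut) to 1 (fully open), then the shift along the world's x, y, z in m, then the turn about the world's z in degrees. A call has 1 to 20 rows; each row shifts and turns the pose as measured when the row begins; what a row does not reach is not made up. A row lasts 1/8 s, in which the tool goes at most 62.5 mm and 10.7 degrees, less where a joint would pass 70% of its speed; a pose out of reach is approached as far as the arm can. A call is refused whole if a number of a shift passes 0.0625 or a number of a turn 10.7, either way. A call with a gripper value outside its range is refused whole. The fingers move at their own pace and stop on an object; "newtons" is the grip in N (left out, the last holds). Time passes only in rows, so rows that do not move let the fingers close. It gives the time, the measured TCP pose, the force and the opening at its end, in the units of the state.
- ctrl.get_obs(): the state, without advancing time (a new reading comes with each control period).
- ctrl.get_image(name): name is "side" or "top" or "wrist"; returns a dict with "color" (384x512x3 uint8, red, green, blue), "camera_matrix" (3x3 intrinsics, pixels), "k1" (the pictures are not rectified: a ray, as slopes to the right and down, at radius r is drawn at 1 + k1 r^2 times it, then the intrinsics apply), "R" (3x3) and "t" (3): a world point X has camera coordinates R X + t; the wrist camera has in their place "T_tool_cam" (4x4, takes a point from camera to tool coordinates, whose origin is the TCP and whose axes are the flange's). Camera axes: x right, y down, z forward; pixel columns grow to the right and rows downward; lengths in m; the calibration is good to about 2 mm. A picture is of the moment at which its call begins: read the wrist's pose just before it. There is no depth.
- ctrl.finish_job(): hands the job in, once; it reports no verdict.
Trained networks look in a picture, given as the dict that the camera call returned (one of the last four; its "shot" number tells which), for a name from the list of things; names that differ only in an ending like _2 or _b are one class to them, and where a whole thing is asked for, a point or a joint stands for the part that bears it (a point fixed in the world has none). Each returns a list of dicts, best first, with "p" (0 to 1); they miss things now and then, are a little off and sometimes report something else, mostly with a low value. They report only what shows in the picture. A call takes as long as a camera call. They do not tell look-alikes from the thing itself.
- ctrl.spot_in(picture, query): "bbox" ([left, top, right, bottom] in pixels, round what is visible of it).
The state is a dict: "t": time; "q": joint angles; "dq": joint speeds; "effort": joint torques, N m; "tool_pos": TCP position; "tool_rot": TCP orientation; "contact_force": force on the tool from outside, world axes, zero at the start; "wrist_torque": the same for the moment, N m; "opening": finger opening in m.
Only numpy, scipy, OpenCV 4.12 (cv2) and the standard library are available. Lean on these libraries where they do the work, as an engineer would, in place of code of your own. Each camera call takes 0.05 s, during which the arm holds its last target.

## Working session

There is one attempt and no reset: what is moved stays moved. The work goes in short steps, Python scripts to look and compute and a tool call to move; the robot and the scene stay as the last step left them, time stands still between calls to the robot, and variables do not carry over. Pictures are saved under pics/ and viewed, and the job is handed in when it is done.

Besides the shell and the picture viewer there is one more tool, called after "Call:" as name([rows], argument=value, ...), one row to a line, values as JSON. step_arm: Moves the arm, as the interface text tells. Its arguments: {"type":"object","properties":{"moves":{"type":"array","items":{"type":"array","items":{"type":"number"}}},"newtons":{"type":"number"}},"required":["moves"]}

```bash
ls; mkdir -p pics; cat > h.py <<'E'
import numpy as np, cv2
from station import ctrl
def und(p,im):
    K=np.array(im["camera_matrix"]);k=im["k1"]
    x=np.linalg.inv(K)@[p[0],p[1],1]; d=x[:2].copy(); s=d.copy()
    for _ in range(30): s=d/(1+k*(s@s))
    return np.array([s[0],s[1],1.])
def ray(p,im,obs=None):
    s=und(p,im)
    if "R" in im and im["R"] is not None:
        R=np.array(im["R"]);t=np.array(im["t"]); return -R.T@t, R.T@s
    T=np.array(im["T_tool_cam"]); Rw=cv2.Rodrigues(np.array(obs["tool_rot"],float))[0]
    return Rw@T[:3,3]+obs["tool_pos"], Rw@T[:3,:3]@s
def onz(p,im,z,obs=None):
    c,d=ray(p,im,obs); return c+d*(z-c[2])/d[2]
def proj(X,im,obs=None):
    X=np.array(X,float)
    if "R" in im and im["R"] is not None: c=np.array(im["R"])@X+im["t"]
    else:
        T=np.array(im["T_tool_cam"]); Rw=cv2.Rodrigues(np.array(obs["tool_rot"],float))[0]
        c=T[:3,:3].T@((Rw.T@(X-obs["tool_pos"]))-T[:3,3])
    s=c[:2]/c[2]; s=s*(1+im["k1"]*(s@s)); K=np.array(im["camera_matrix"])
    return (K@[s[0],s[1],1])[:2]
def tri(*rays):
    A=np.zeros((3,3));b=np.zeros(3)
    for c,d in rays:
        d=d/np.linalg.norm(d);M=np.eye(3)-np.outer(d,d);A+=M;b+=M@c
    X=np.linalg.solve(A,b)
    r=[np.linalg.norm((np.eye(3)-np.outer(d,d)/(d@d))@(X-c)) for c,d in rays]
    return X,r
def save(im,name,boxes=(),s=1.5,crop=None):
    a=cv2.cvtColor(im["color"],cv2.COLOR_RGB2BGR).copy()
    for b,l in boxes:
        b=[int(v) for v in b];cv2.rectangle(a,(b[0],b[1]),(b[2],b[3]),(0,0,255),1);cv2.putText(a,l,(b[0],b[1]-2),0,.35,(0,0,255),1)
    if crop: a=a[crop[1]:crop[3],crop[0]:crop[2]]
    cv2.imwrite("pics/"+name,cv2.resize(a,None,fx=s,fy=s,interpolation=cv2.INTER_CUBIC))
E
python3 - <<'E'
from h import *
import pickle
for n in ("top","side","wrist"):
    o=ctrl.get_obs(); im=ctrl.get_image(n); save(im,n+"0.png"); pickle.dump((o,im),open(n+"0.pkl","wb"))
    print(n,[k for k in im])
    if "R" in im: print(-np.array(im["R"]).T@np.array(im["t"]), np.array(im["R"])[2])
    for q in ("tray","side_left","side_right","side_front","side_left_edge","vial_mouth","capped_vial","rest","rod_grip","rod_tip","rod_collar","horn_mid","magnifier","bottle","plug"):
        try:
            for r in ctrl.spot_in(im,q)[:4]: print(q,np.round(r["bbox"]),round(r["p"],2))
        except Exception as e: print(q,e)
print(ctrl.get_obs())
E
```

```text
pics
top ['color', 'camera_matrix', 'k1', 'R', 't', 'shot']
[ 0.40862458 -0.09895215  1.09967816] [ 0.19390384  0.01659494 -0.98088017]
tray [126. 147. 236. 218.] 0.58
side_left [120. 153. 158. 202.] 0.7
side_left [125. 145. 236. 216.] 0.53
side_right [220. 154. 242. 202.] 0.84
side_right [348. 201. 386. 246.] 0.47
side_front [146. 202. 216. 213.] 0.74
side_left_edge [124. 153. 154. 202.] 0.89
side_left_edge [122. 146. 240. 218.] 0.47
vial_mouth [186. 155. 203. 173.] 0.65
capped_vial [166. 153. 179. 174.] 0.69
rest [350. 199. 387. 245.] 0.77
rod_grip [421. 178. 432. 205.] 0.61
rod_grip [352. 271. 387. 318.] 0.52
rod_grip [370. 212. 386. 228.] 0.47
rod_tip [353. 267. 384. 319.] 0.81
rod_tip [424. 182. 430. 201.] 0.66
rod_tip [372. 214. 383. 234.] 0.55
rod_collar [351. 269. 388. 317.] 0.73
rod_collar [420. 180. 437. 212.] 0.66
rod_collar [373. 215. 386. 235.] 0.48
horn_mid [271. 101. 304. 166.] 0.59
magnifier [269. 204. 309. 274.] 0.97
magnifier [372. 213. 384. 229.] 0.71
magnifier [221. 154. 237. 200.] 0.63
bottle [349. 140. 374. 168.] 0.92
plug [271.  99. 304. 163.] 0.45
plug [151. 2
[... 1129 characters left out ...]
'T_tool_cam', 'shot']
{'t': 2.4, 'q': array([-1.39503204e+00,  5.27156549e-02,  1.61289126e+00, -2.11232549e-05,
        1.47600565e+00, -1.18999749e-01]), 'dq': array([-1.78642661e-03, -1.53489458e-03,  6.53539699e-04, -1.47146094e-04,
       -1.12999736e-03,  1.84953801e-05]), 'effort': array([-3.05672511e-04, -3.93672252e+01, -3.70451725e+01, -1.28004717e-04,
        5.78179697e-04,  2.35929667e-05]), 'tool_pos': array([ 0.18156312, -0.5980285 ,  0.23129909]), 'tool_rot': array([-3.10751483e+00, -4.61340134e-01,  3.39050028e-05]), 'contact_force': array([ 0.63940592,  0.26803388, -0.16312908]), 'wrist_torque': array([-0.0268496 ,  0.04053816, -0.02172105]), 'opening': 0.08517310093586833}
```

View pics/top0.png

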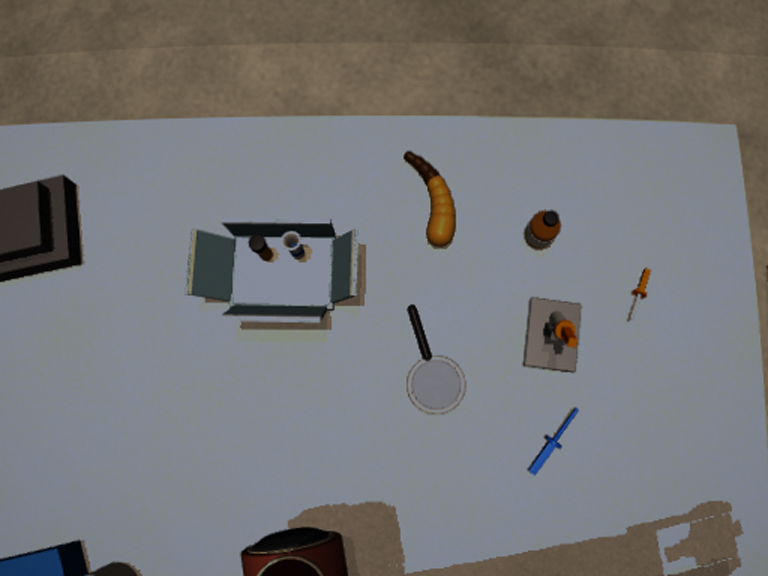

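View pics/side0.png

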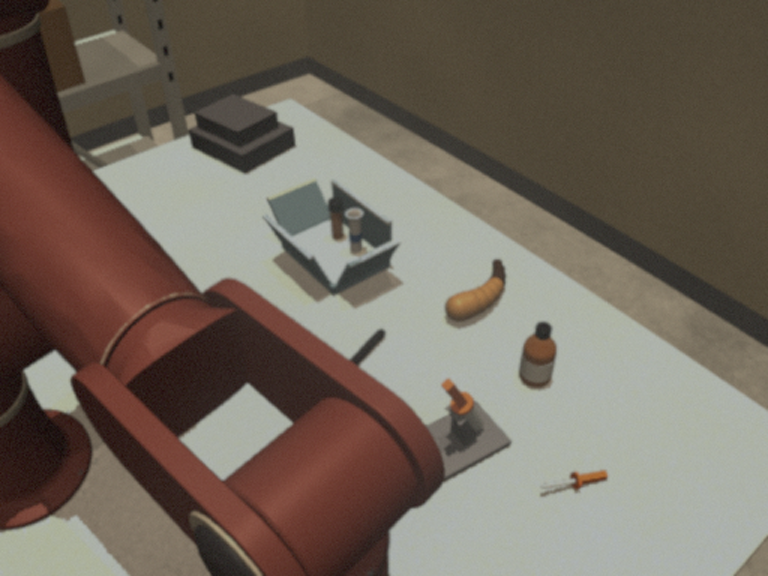

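View pics/wrist0.png

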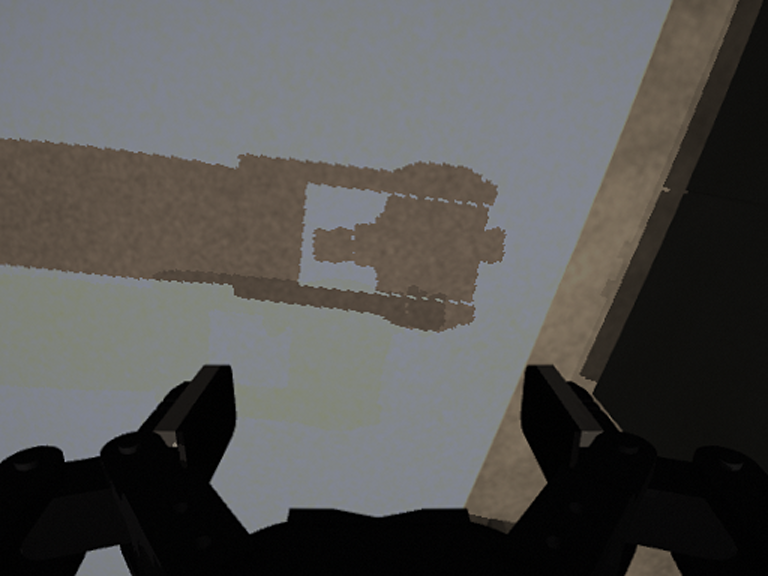

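```bash
python3 - <<'E'
from h import *
import pickle
o,t=pickle.load(open("top0.pkl","rb"));o2,s=pickle.load(open("side0.pkl","rb"))
save(t,"tc1.png",s=6,crop=(116,138,249,228)); save(t,"tc2.png",s=6,crop=(340,180,440,260))
save(s,"sc1.png",s=6,crop=(170,112,275,202)); save(s,"sc2.png",s=6,crop=(280,240,410,335))
E
```

```text
(no output)
```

View pics/tc1.png

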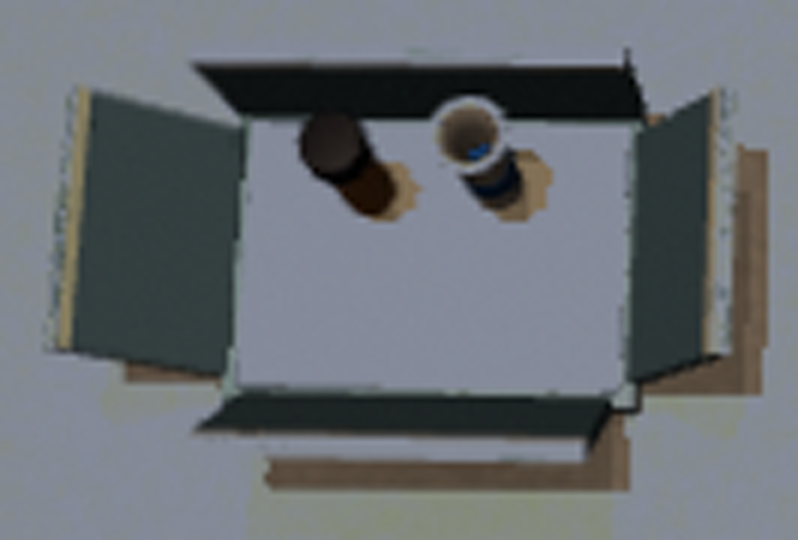

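View pics/tc2.png

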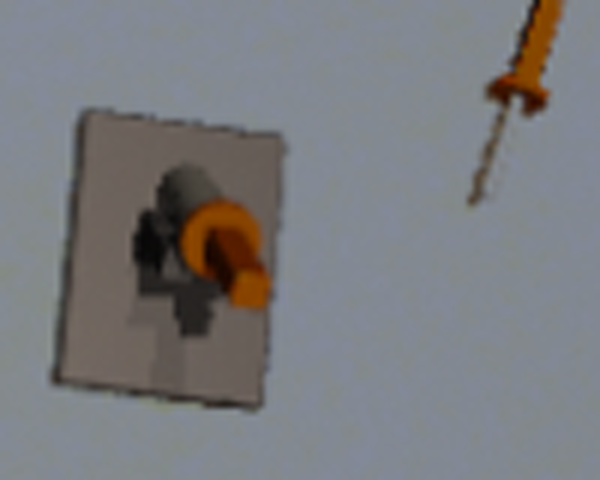

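View pics/sc1.png

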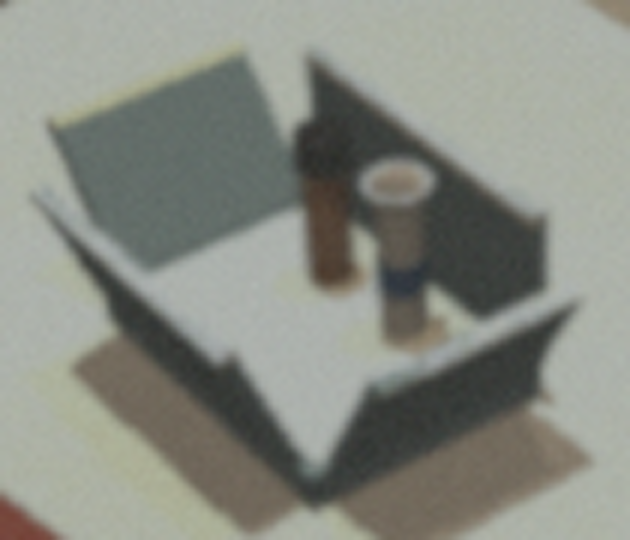

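View pics/sc2.png

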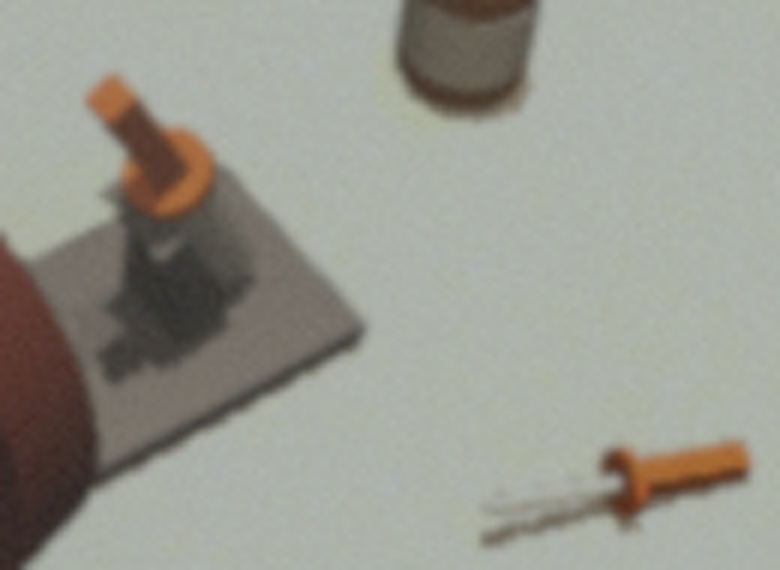

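```bash
python3 - <<'E'
from h import *
import pickle
o,t=pickle.load(open("top0.pkl","rb"));o2,s=pickle.load(open("side0.pkl","rb"))
T1=lambda u,v:(u/6-.4+116,v/6-.4+138); T2=lambda u,v:(u/6-.4+340,v/6-.4+180)
S1=lambda u,v:(u/6-.4+170,v/6-.4+112); S2=lambda u,v:(u/6-.4+280,v/6-.4+240)
C=[onz(T2(*p),t,.012) for p in ((80,108),(285,133),(260,410),(55,382))]
for c in C: print("rest",c.round(4))
c=np.mean(C,0); a=C[0]-C[3]+C[1]-C[2]; print("ctr",c.round(4),"yaw",np.degrees(np.arctan2(a[1],a[0])),np.linalg.norm(C[0]-C[3]),np.linalg.norm(C[0]-C[1]))
ar,br=ray(T2(250,290),t),ray(S2(112,98),s); print("handle end",tri(ar,br))
print("mouth",onz(T1(470,135),t,.104),tri(ray(T1(470,135),t),ray(S1(398,182),s)))
for n,p in dict(BL=(245,120),BR=(638,122),FR=(630,385),FL=(232,390)).items(): print(n,onz(T1(*p),t,.02).round(4))
print("FRside",onz(S1(315,470),s,.02).round(4))
print("wallTopL,R",onz(T1(195,63),t,.105).round(4),onz(T1(628,66),t,.105).round(4), "side",onz(S1(310,55),s,.105).round(4),onz(S1(542,215),s,.105).round(4))
print("capped",onz(T1(333,147),t,.104).round(4))
for n,p,z in (("bottle",(361,142),.11),("magn lens",(290,256),.008),("magn h end",(274.5,205),.012),("horn near",(293,163),.02),("horn tip",(272,103),.02)): print(n,onz(p,t,z).round(3))
# right edge, left edge, front edge via 2 views
print("Ledge",tri(ray(T1(90,92),t),ray(S1(243,48),s)),tri(ray(T1(68,348),t),ray(S1(55,123),s)))
print("Redge",tri(ray(T1(715,92),t),ray(S1(577,300),s)))
print("Fedge",tri(ray(T1(195,430),t),ray(S1(38,190),s)))
E
```

```text
rest [ 0.6061 -0.3228  0.012 ]
rest [ 0.5955 -0.4125  0.012 ]
rest [ 0.476  -0.3965  0.012 ]
rest [ 0.488  -0.3086  0.012 ]
ctr [ 0.5414 -0.3601  0.012 ] yaw -7.211541647192494 0.11894822846692084 0.09028415020072242
handle end (array([ 0.51221185, -0.35778719,  0.14465117]), [np.float64(0.0006217448967099703), np.float64(0.0006217448967097839)])
mouth [0.67936049 0.07752916 0.104     ] (array([0.67924104, 0.07789458, 0.10299878]), [np.float64(0.0004288396328109748), np.float64(0.0004288396328109146)])
BL [0.709  0.1931 0.02  ]
BR [0.7082 0.0187 0.02  ]
FR [0.5918 0.019  0.02  ]
FL [0.5883 0.1919 0.02  ]
FRside [0.5855 0.02   0.02  ]
wallTopL,R [0.7096 0.1926 0.105 ] [0.7081 0.0142 0.105 ] side [0.7076 0.1891 0.105 ] [0.7115 0.014  0.105 ]
capped [0.6743 0.1334 0.104 ]
bottle [ 0.726 -0.327  0.11 ]
magn lens [ 0.456 -0.159  0.008]
magn h end [ 0.586 -0.119  0.012]
horn near [ 0.695 -0.167  0.02 ]
horn tip [ 0.863 -0.112  0.02 ]
Ledge (array([0.70288052, 0.24281994, 0.08493652]), [np.float64(0.0003297950257871609), np.float64(0.00032979502578711406)]) (array([0.59388445, 0.24352854, 0.08692366]), [np.float64(6.62020160853657e-05), np.float64(6.62020160854514e-05)])
Redge (array([ 0.70433402, -0.01942868,  0.08059434]), [np.float64(3.3838010296879814e-05), np.float64(3.383801029704116e-05)])
Fedge (array([0.55619192, 0.18709703, 0.09589775]), [np.float64(0.0033758831272632252), np.float64(0.0033758831272629563)])
```

Call:
step_arm([
  [0,0.039,0.043,0,-2],
  [0,0.039,0.043,0,-2],
  [0,0.039,0.043,0,-2],
  [0,0.039,0.043,0,-2],
  [0,0.039,0.043,0,-2],
  [0,0.039,0.043,0,-2],
  [0,0.039,0.043,0,-2],
  [0,0.039,0.043,0,-2],
  [0,0.039,0.043,0,-2],
  [0,0.039,0.043,0,-2],
  [0,0.039,0.043,0,-2],
  [0,0.039,0.043,0,-2],
], newtons=20)

```text
t: 3.9
tool_pos: [0.6598, -0.0672, 0.2338]
tool_rot: [3.127, -0.229, 0.009]
contact_force: [-0.4, -0.4, 0.3]
opening: -0.0002
```

Call:
step_arm([
  [0,-0.008,-0.016,-0.04,0],
  [0,0,0,-0.06,0],
  [0,0,0,-0.06,0],
  [0,0,0,0,0],
])

```text
t: 4.4
tool_pos: [0.6549, -0.0785, 0.072]
tool_rot: [3.128, -0.217, 0.017]
contact_force: [-0.6, 0.3, 0.0]
opening: 0.0003
```

```bash
python3 - <<'E'
from h import *
im=ctrl.get_image("top"); save(im,"t1.png",s=5,crop=(116,128,276,248))
print(ctrl.get_obs()["tool_pos"])
E
```

```text
[ 0.6578122  -0.07921107  0.07635748]
```

View pics/t1.png

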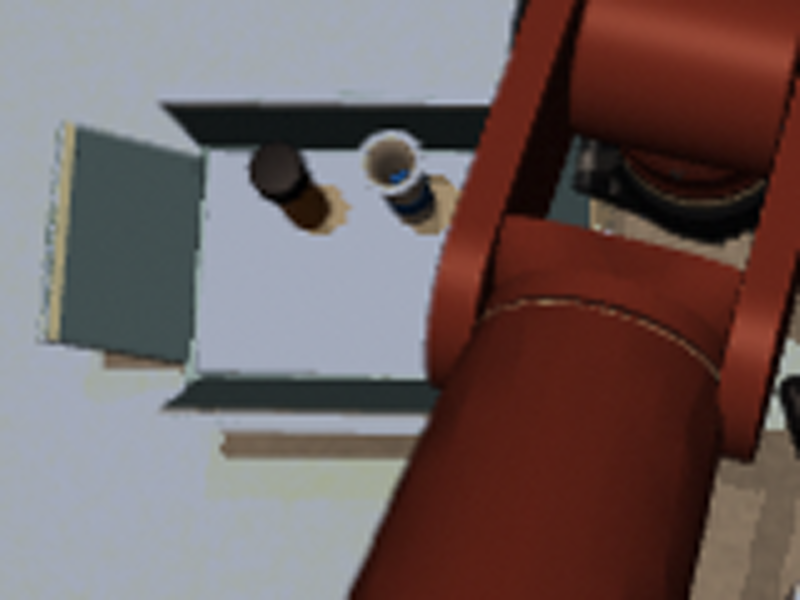

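Call:
step_arm([
  [0,0,0.02,0,0],
  [0,0,0.02,0,0],
  [0,0,0.015,0,0],
  [0,0,0.008,0,0],
])

```text
t: 4.95
tool_pos: [0.6651, -0.0136, 0.0899]
tool_rot: [3.123, -0.216, 0.058]
contact_force: [-0.0, -1.2, -0.9]
opening: -0.0003
```

Call:
step_arm([
  [0,-0.005,0.003,-0.01,0],
  [0,0,0.004,-0.003,0],
  [0,0,0.003,0,0],
])

```text
t: 5.32
tool_pos: [0.66, -0.0022, 0.0767]
tool_rot: [3.123, -0.215, 0.061]
contact_force: [-0.0, -2.8, 1.6]
opening: -0.0001
```

Call:
step_arm([
  [0,0,0.003,0,0],
  [0,0,0.003,0,0],
])

```text
t: 5.58
tool_pos: [0.6602, -0.0019, 0.0769]
tool_rot: [3.112, -0.214, 0.061]
contact_force: [-1.4, -11.4, 2.7]
opening: -0.0001
```

Call:
step_arm([
  [0,0,-0.02,0,0],
  [0,0,-0.01,0.05,0],
  [0,0,0.02,0.05,0],
  [0,0,0.055,0.005,0],
  [0,0,0.06,0,0],
  [0,0,0.06,0,0],
  [0,0,0.06,0,0],
  [0,0,0.06,0,0],
  [0,0,0.02,0,0],
])

```text
t: 6.7
tool_pos: [0.6586, 0.3043, 0.1817]
tool_rot: [3.118, -0.234, 0.052]
contact_force: [-0.0, -0.3, 0.2]
opening: -0.0001
```

```bash
python3 - <<'E'
from h import *
im=ctrl.get_image("top"); save(im,"t2.png",s=5,crop=(116,128,276,248))
print(ctrl.get_obs()["tool_pos"],ctrl.get_obs()["tool_rot"])
E
```

```text
[0.65845955 0.30529787 0.18167283] [ 3.11900664 -0.2332487   0.05195063]
```

View pics/t2.png

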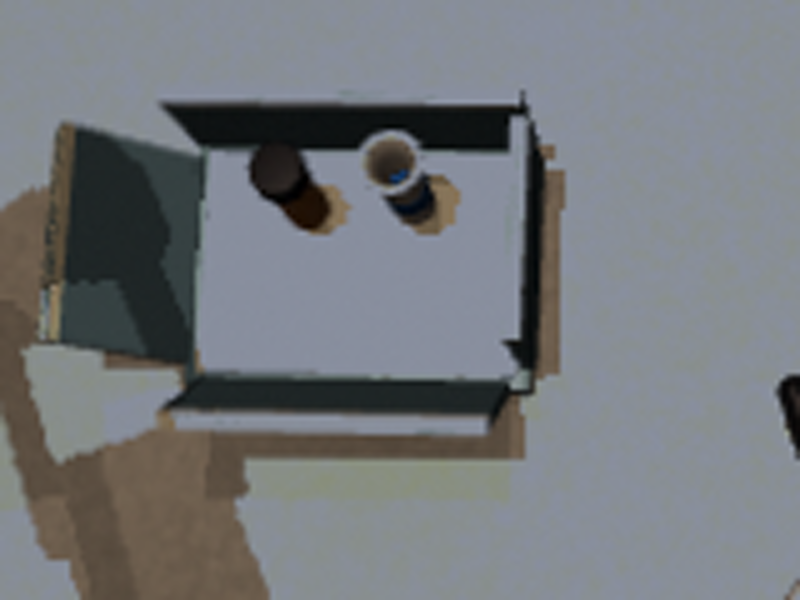

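Right side stands upright (its top edge runs along column ~518 of the crop). Now the left side.

Call:
step_arm([
  [0,0,0,-0.055,0],
  [0,0,0,-0.05,0],
  [0,0,-0.02,0,0],
  [0,0,-0.03,-0.002,0],
  [0,0,-0.02,-0.003,0],
  [0,0,-0.01,-0.003,0],
])

```text
t: 7.5
tool_pos: [0.6693, 0.2321, 0.0955]
tool_rot: [-3.104, 0.242, -0.088]
contact_force: [-0.2, 0.9, -0.6]
opening: 0.0
```

Call:
step_arm([
  [0,-0.005,-0.004,-0.015,0],
  [0,-0.003,-0.006,-0.006,0],
  [0,0,-0.005,0,0],
  [0,0,-0.004,0,0],
])

```text
t: 8.0
tool_pos: [0.6727, 0.2124, 0.1025]
tool_rot: [-3.083, 0.25, -0.132]
contact_force: [-0.2, 0.9, -0.0]
opening: 0.0001
```

Call:
step_arm([
  [0,-0.008,0.01,-0.02,0],
  [0,-0.008,0,-0.02,0],
  [0,0,0,0,0],
])

```text
t: 8.38
tool_pos: [0.6774, 0.2324, 0.0995]
tool_rot: [-3.049, 0.252, -0.209]
contact_force: [-0.4, -0.9, -0.8]
opening: 0.0003
```

```bash
python3 - <<'E'
from h import *
im=ctrl.get_image("side"); save(im,"s2.png",s=5,crop=(140,82,300,202))
o=ctrl.get_obs();print(o["tool_pos"],o["tool_rot"],o["q"],o["contact_force"]);print(cv2.Rodrigues(o["tool_rot"])[0])
E
```

```text
[0.67819367 0.2322074  0.09991845] [-3.04873876  0.25263055 -0.21120893] [0.21382467 0.2737572  1.59862029 0.03508911 1.11565576 1.93696985] [ 0.20287125 -0.02490685  1.77293122]
[[ 0.97696996 -0.15841651  0.14294723]
 [-0.16875518 -0.98362426  0.06328503]
 [ 0.13058097 -0.08595066 -0.98770496]]
```

View pics/s2.png

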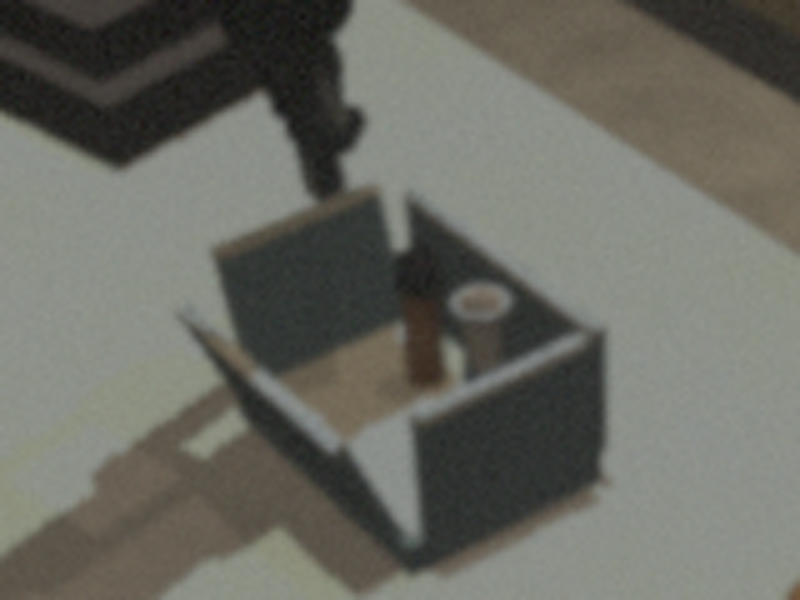

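Call:
step_arm([
  [0,0,0,0,0],
])

```text
t: 8.55
tool_pos: [0.6775, 0.2314, 0.0984]
tool_rot: [-3.05, 0.253, -0.209]
contact_force: [-1.0, 0.3, -0.4]
opening: -0.0001
```

Call:
step_arm([
  [0,0,0,0,0],
])

```text
t: 8.68
tool_pos: [0.6769, 0.2306, 0.0965]
tool_rot: [-3.051, 0.254, -0.206]
contact_force: [2.7, 1.7, 3.3]
opening: 0.0002
```

Call:
step_arm([
  [0,0,0.02,0,0],
])

```text
t: 8.8
tool_pos: [0.6762, 0.2495, 0.0945]
tool_rot: [-3.053, 0.259, -0.201]
contact_force: [0.3, -0.5, 0.5]
opening: -0.0001
```

Call:
step_arm([
  [0,0,0,-0.03,0],
])

```text
t: 8.93
tool_pos: [0.6777, 0.2516, 0.0661]
tool_rot: [-3.051, 0.257, -0.207]
contact_force: [0.2, 0.2, -0.1]
opening: 0.0001
```

Call:
step_arm([
  [0,0,0,0,0],
])

```text
t: 9.05
tool_pos: [0.6756, 0.2522, 0.0625]
tool_rot: [-3.053, 0.256, -0.199]
contact_force: [0.5, -0.8, -0.4]
opening: 0.0003
```

Call:
step_arm([
  [0,0,-0.015,0.005,0],
  [0,0,-0.015,0,0],
])

```text
t: 9.3
tool_pos: [0.6754, 0.2226, 0.0681]
tool_rot: [-3.052, 0.253, -0.198]
contact_force: [-2.1, 1.9, 7.3]
opening: 0.0002
```

Call:
step_arm([
  [0,0,-0.008,0,0],
])

```text
t: 9.43
tool_pos: [0.6754, 0.2159, 0.0691]
tool_rot: [-3.046, 0.256, -0.198]
contact_force: [1.3, 24.3, -4.4]
opening: 0.0003
```

Call:
step_arm([
  [0,0,-0.005,0,0],
])

```text
t: 9.55
tool_pos: [0.6753, 0.2161, 0.0694]
tool_rot: [-3.033, 0.258, -0.198]
contact_force: [5.1, 29.6, -7.9]
opening: -0.0
```

Call:
step_arm([
  [0,0,0.02,0,0],
  [0,0,0.02,0.04,0],
  [0,-0.02,0,0.05,0],
  [0,-0.045,-0.035,0.01,0],
  [0,-0.045,-0.035,0,0],
  [0,-0.045,-0.035,0,0],
  [0,-0.03,-0.035,0,0],
  [0,0,0,0,0],
])

```text
t: 10.55
tool_pos: [0.4841, 0.1094, 0.1723]
tool_rot: [-3.038, 0.263, -0.203]
contact_force: [-0.1, -0.3, -0.0]
opening: 0.0002
```

```bash
python3 - <<'E'
from h import *
im=ctrl.get_image("side"); save(im,"s3.png",s=5,crop=(140,82,300,202))
o=ctrl.get_obs();print(o["tool_pos"],o["tool_rot"],o["q"],o["contact_force"]);print(cv2.Rodrigues(o["tool_rot"])[0][:,2])
E
```

```text
[0.48511393 0.11020412 0.17276678] [-3.03771128  0.26162441 -0.20368447] [ 0.03433676 -0.32850919  2.06134004  0.07238211  1.2666127   1.76019031] [ 0.30326204  0.21051602 -0.06757005]
[ 0.13962142  0.07383562 -0.98744831]
```

View pics/s3.png

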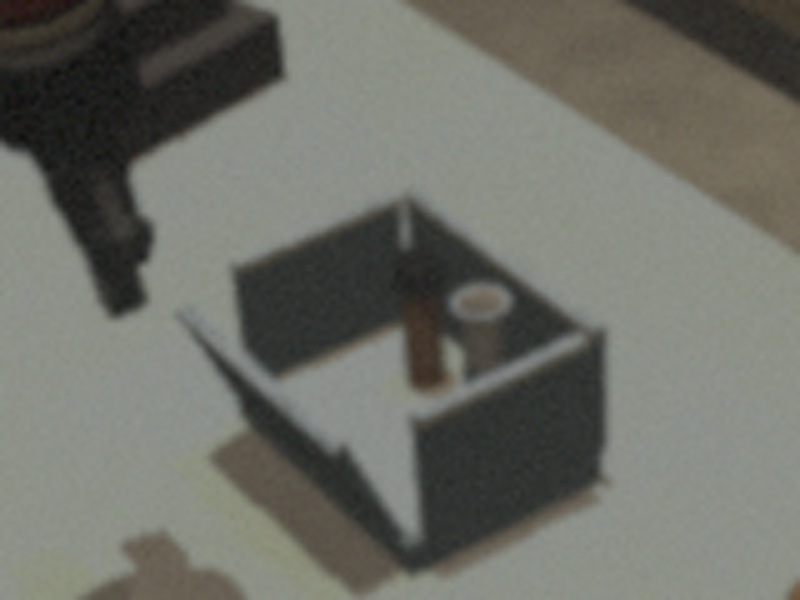

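Call:
step_arm([
  [0,0,-0.005,-0.05,0],
  [0,0,0,-0.05,0],
  [0,0.02,0,0,0],
  [0,0.02,0,0,0],
  [0,0.012,0,0,0],
])

```text
t: 11.22
tool_pos: [0.5418, 0.1068, 0.0712]
tool_rot: [-3.038, 0.259, -0.209]
contact_force: [-1.7, -0.2, 0.2]
opening: -0.0001
```

Call:
step_arm([
  [0,0.012,0,0,0],
])

```text
t: 11.35
tool_pos: [0.5546, 0.1071, 0.0711]
tool_rot: [-3.038, 0.258, -0.208]
contact_force: [-2.0, 0.5, 1.0]
opening: -0.0002
```

Call:
step_arm([
  [0,0.01,0,0,0],
])

```text
t: 11.48
tool_pos: [0.5653, 0.1073, 0.0713]
tool_rot: [-3.038, 0.258, -0.207]
contact_force: [-2.1, -0.5, 1.8]
opening: 0.0
```

Call:
step_arm([
  [0,0.006,0,0,0],
])

```text
t: 11.6
tool_pos: [0.5678, 0.1077, 0.0707]
tool_rot: [-3.04, 0.256, -0.188]
contact_force: [-31.1, -3.1, 24.4]
opening: 0.0001
```

Call:
step_arm([
  [0,0.005,0,0,0],
])

```text
t: 11.72
tool_pos: [0.5675, 0.1083, 0.0697]
tool_rot: [-3.042, 0.255, -0.164]
contact_force: [-25.3, 0.7, 14.5]
opening: 0.0
```

Call:
step_arm([
  [0,-0.015,0,0,0],
  [0,-0.025,0,0.03,0],
  [0,-0.02,-0.02,0.06,0],
  [0,0,-0.045,0.06,0],
  [1,0,-0.06,0.04,0],
  [1,0,-0.06,0,0],
  [1,0,-0.06,0,0],
])

```text
t: 12.6
tool_pos: [0.5059, -0.1242, 0.2512]
tool_rot: [-3.047, 0.241, -0.181]
contact_force: [0.7, 0.5, -1.3]
opening: 0.0543
```

```bash
python3 - <<'E'
from h import *
im=ctrl.get_image("side"); save(im,"s4.png",s=5,crop=(140,82,300,202))
im=ctrl.get_image("top"); save(im,"t4.png",s=5,crop=(116,128,276,248))
o=ctrl.get_obs();print(o["tool_pos"],o["tool_rot"],o["q"],o["contact_force"]);print(cv2.Rodrigues(o["tool_rot"])[0])
E
```

```text
[ 0.50580504 -0.12749999  0.25093522] [-3.04816748  0.25280559 -0.17996603] [-0.45195894 -0.27930759  1.89042703  0.11560134  1.44940055  1.27497714] [-0.21590183  1.34310791  0.1205612 ]
[[ 0.97951488 -0.15936729  0.12309613]
 [-0.16848232 -0.9833898   0.06751447]
 [ 0.11029188 -0.08687095 -0.99009552]]
```

View pics/s4.png

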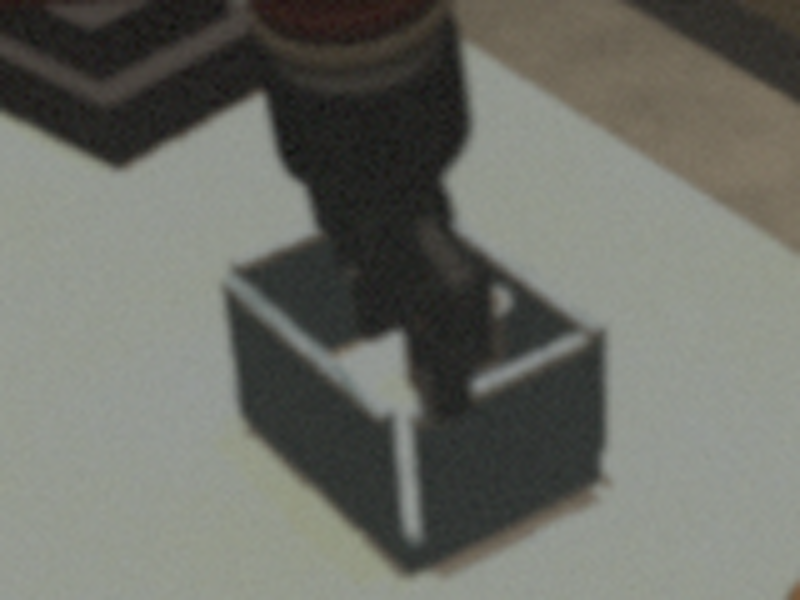

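View pics/t4.png

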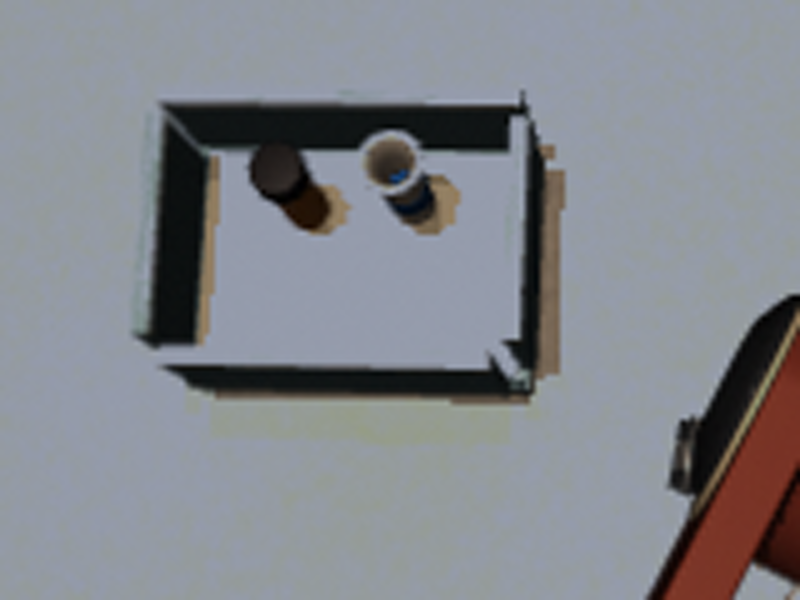

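Call:
step_arm([
  [1,0,-0.05,0,2],
  [1,0,-0.05,0,0],
  [1,-0.02,-0.05,0,0],
  [1,-0.02,-0.03,0,0],
  [1,0,0,0,0],
])

```text
t: 13.32
tool_pos: [0.4655, -0.3107, 0.2516]
tool_rot: [-3.051, 0.196, -0.186]
contact_force: [0.1, 0.4, -0.6]
opening: 0.0852
```

```bash
python3 - <<'E'
from h import *
import pickle
o=ctrl.get_obs();im=ctrl.get_image("wrist"); save(im,"w5.png");pickle.dump((o,im),open("w5.pkl","wb"))
R=cv2.Rodrigues(o["tool_rot"])[0];print(o["tool_pos"],R)
yaw=np.radians(-7.2);c=np.array([.5414,-.3601,0])
ax=np.array([-np.sin(.4363)*np.cos(yaw),-np.sin(.4363)*np.sin(yaw),np.cos(.4363)])
g=c+[-.016*np.cos(yaw),-.016*np.sin(yaw),.121]
print(g,ax)
for n,X in (("grip",g),("end",g+.03*ax),("collar",g-.033*ax)): print(n,X,proj(X,im,o)*1.5)
for q in("rod_grip","rod_collar","rest"):print(q,[(np.round(np.array(r["bbox"])*1.5),r["p"]) for r in ctrl.spot_in(im,q)[:2]])
E
```

```text
[ 0.46550679 -0.31071899  0.25155926] [[ 0.98446731 -0.12255066  0.12571974]
 [-0.13208426 -0.98872817  0.0705008 ]
 [ 0.11566273 -0.08601133 -0.98955757]]
[ 0.52552616 -0.35809467  0.121     ] [-0.41925674  0.05296444  0.90632144]
grip [ 0.52552616 -0.35809467  0.121     ] [469.1200318 183.9554453]
end [ 0.51294846 -0.35650573  0.14818964] [473.57300369 207.49825903]
collar [ 0.53936164 -0.35984249  0.09109139] [465.05026872 162.6089724 ]
rod_grip [(array([633.,   3., 680., 124.]), 0.97), (array([428., 329., 521., 456.]), 0.88)]
rod_collar [(array([430., 326., 524., 455.]), 0.94), (array([636.,   3., 682., 114.]), 0.87)]
rest [(array([398.,  89., 525., 243.]), 0.85), (array([  2.,  49.,  22., 185.]), 0.6)]
```

View pics/w5.png

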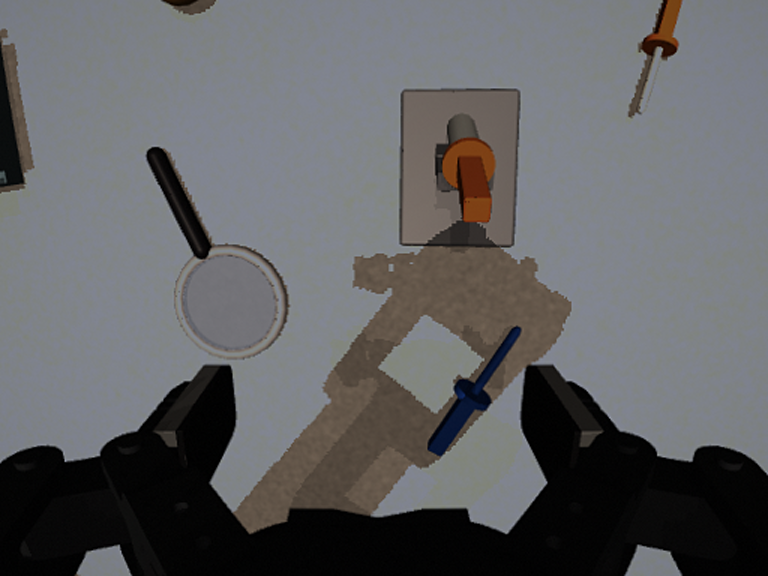

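Call:
step_arm([
  [1,0.03,-0.024,0,0],
  [1,0.03,-0.024,0,0],
  [1,0,0,-0.05,0],
  [1,0,0,-0.05,0],
  [1,0,0,-0.02,0],
  [1,0,0,0,0],
])

```text
t: 14.28
tool_pos: [0.5342, -0.3501, 0.1319]
tool_rot: [-3.054, 0.171, -0.194]
contact_force: [-0.1, 0.1, 0.2]
opening: 0.0858
```

```bash
python3 - <<'E'
from h import *
o=ctrl.get_obs();R=cv2.Rodrigues(o["tool_rot"])[0];print(o["tool_pos"],R.round(3))
t=np.array([.5232,-.3595,.1255])+.019*R[:,2]; print("to go",(t-o["tool_pos"]).round(4))
im=ctrl.get_image("wrist");save(im,"w6.png")
E
```

```text
[ 0.53419269 -0.35012909  0.13189538] [[ 0.986 -0.106  0.13 ]
 [-0.116 -0.991  0.07 ]
 [ 0.122 -0.084 -0.989]]
to go [-0.0085 -0.0081 -0.0252]
```

View pics/w6.png

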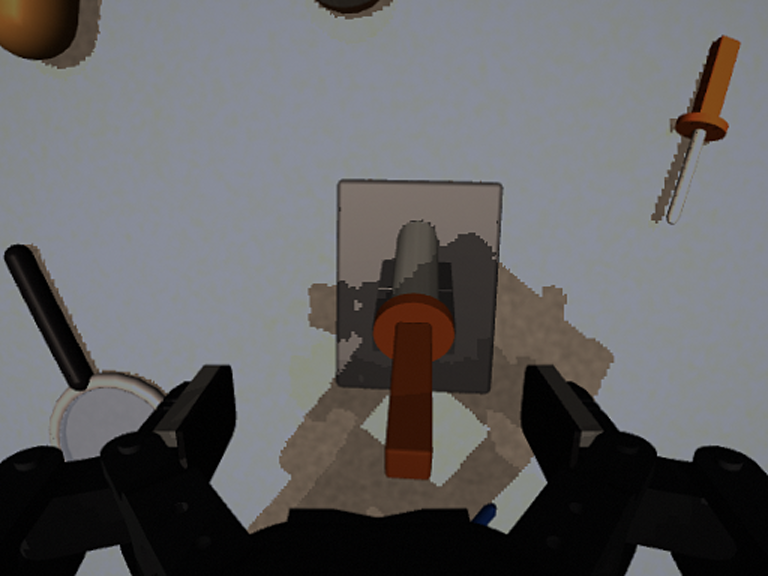

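Call:
step_arm([
  [1,-0.008,-0.009,-0.01,-1],
  [1,0,0,-0.012,0],
  [1,0,0,0,0],
])

```text
t: 14.7
tool_pos: [0.5281, -0.3623, 0.1152]
tool_rot: [-3.059, 0.199, -0.208]
contact_force: [-0.3, 0.3, -1.6]
opening: 0.0853
```

```bash
python3 - <<'E'
from h import *
o=ctrl.get_obs();R=cv2.Rodrigues(o["tool_rot"])[0];print(o["tool_pos"],R.round(3))
t=np.array([.5232,-.3595,.1255])+.019*R[:,2]; print("to go",(t-o["tool_pos"]).round(4))
im=ctrl.get_image("wrist");save(im,"w7.png")
E
```

```text
[ 0.52812507 -0.36228527  0.1152376 ] [[ 0.982 -0.124  0.139]
 [-0.134 -0.989  0.06 ]
 [ 0.13  -0.077 -0.988]]
to go [-0.0023  0.0039 -0.0085]
```

View pics/w7.png

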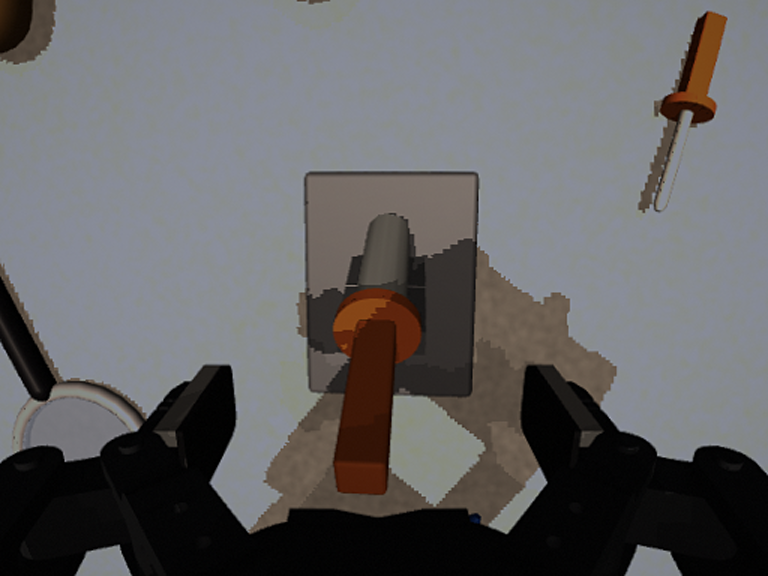

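Call:
step_arm([
  [1,-0.002,0.004,-0.009,0],
  [0.3,0,0,0,0],
  [0,0,0,0,0],
  [0,0,0,0,0],
  [0,0,0,0,0],
  [0,0,0,0,0],
  [0,0,0,0,0],
], newtons=30)

```text
t: 15.62
tool_pos: [0.5266, -0.3604, 0.1076]
tool_rot: [-3.065, 0.2, -0.212]
contact_force: [0.4, 0.2, -1.1]
opening: 0.014
```

```bash
python3 - <<'E'
from h import *
o=ctrl.get_obs();R=cv2.Rodrigues(o["tool_rot"])[0];print(o["tool_pos"],R.round(3),o["contact_force"],o["opening"])
im=ctrl.get_image("wrist");save(im,"w8.png")
E
```

```text
[ 0.52657181 -0.36035108  0.107631  ] [[ 0.982 -0.125  0.141]
 [-0.134 -0.99   0.054]
 [ 0.133 -0.072 -0.989]] [ 0.43866749  0.16091689 -1.13627345] 0.014035007722679358
```

View pics/w8.png

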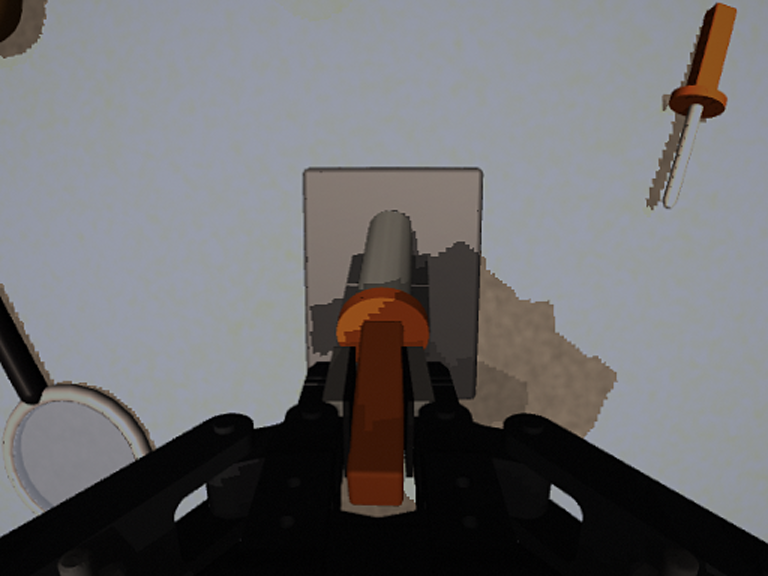

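Call:
step_arm([
  [0,-0.0042,0.0005,0.009,0],
  [0,-0.0063,0.0008,0.0136,0],
  [0,-0.0063,0.0008,0.0136,0],
])

```text
t: 16.05
tool_pos: [0.5093, -0.3596, 0.1413]
tool_rot: [-3.069, 0.201, -0.213]
contact_force: [-0.4, -5.4, -3.1]
opening: 0.0137
```

Call:
step_arm([
  [0,-0.0063,0.0008,0.0136,0],
  [0,-0.0063,0.0008,0.0136,0],
  [0,-0.0063,0.0008,0.0136,0],
  [0,0,0,0.03,0],
  [0,0,0,0.03,0],
])

```text
t: 16.68
tool_pos: [0.4877, -0.3535, 0.2449]
tool_rot: [-3.06, 0.199, -0.207]
contact_force: [0.2, -0.3, -0.9]
opening: 0.0136
```

```bash
python3 - <<'E'
from h import *
o=ctrl.get_obs();R=cv2.Rodrigues(o["tool_rot"])[0];print(o["tool_pos"],R.round(3),o["contact_force"],o["opening"])
im=ctrl.get_image("wrist");save(im,"w9.png")
im=ctrl.get_image("side");save(im,"s9.png",s=4,crop=(230,170,420,310))
E
```

```text
[ 0.48770168 -0.35346406  0.24488412] [[ 0.983 -0.124  0.138]
 [-0.134 -0.989  0.059]
 [ 0.13  -0.076 -0.989]] [ 0.18961938 -0.28058528 -0.90595303] 0.01364367084086667
```

View pics/w9.png

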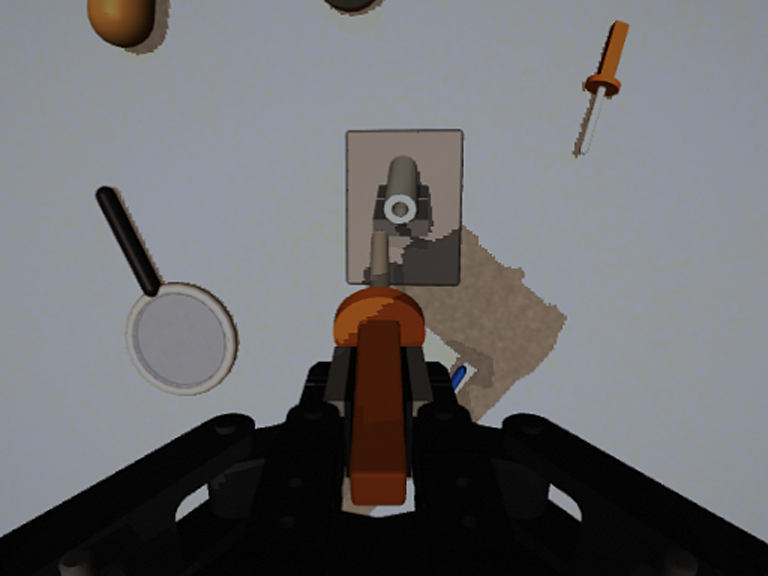

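View pics/s9.png

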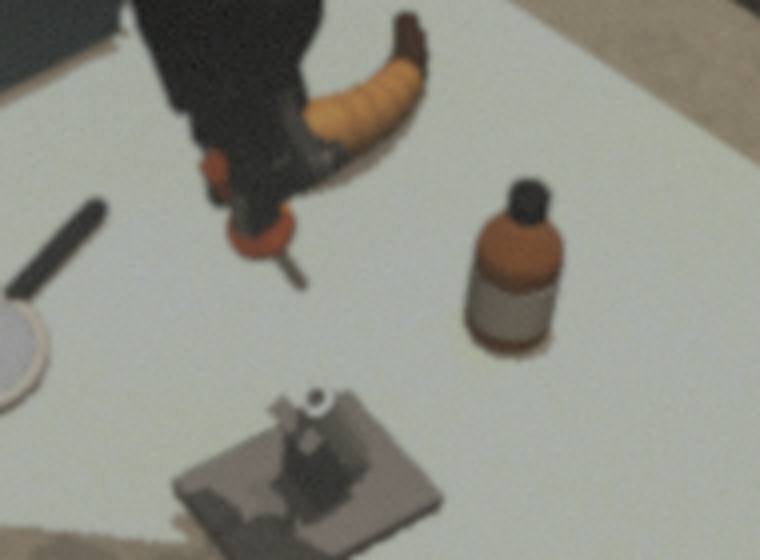

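```bash
cat >> h.py <<'E'
def tiprel(th,L=.107,phi=0):
    # tool-frame tip vector from TCP; th = tilt in tool x-z plane (handle end toward -x), phi sideways
    a=np.array([np.sin(th),np.sin(phi),0]); a[2]=np.sqrt(1-a@a)
    return np.array([0,0,-.019])+L*a
E
python3 - <<'E'
from h import *
o=ctrl.get_obs();im=ctrl.get_image("wrist");R=cv2.Rodrigues(o["tool_rot"])[0]
for th in (10,14,17.5,21,25):
    X=o["tool_pos"]+R@tiprel(np.radians(th)); print(th,X.round(4),proj(X,im,o)*1.5)
save(im,"w10.png",s=6,crop=(215,140,295,220))
E
```

```text
10 [ 0.5201 -0.3531  0.166 ] [377.93943342 258.71856594]
14 [ 0.5271 -0.3542  0.1686] [377.93549975 244.42124782]
17.5 [ 0.533  -0.3551  0.1712] [377.93140056 231.93495784]
21 [ 0.5387 -0.356   0.1741] [377.92665791 219.46586204]
25 [ 0.5451 -0.3571  0.178 ] [377.92040704 205.23173495]
```

View pics/w10.png

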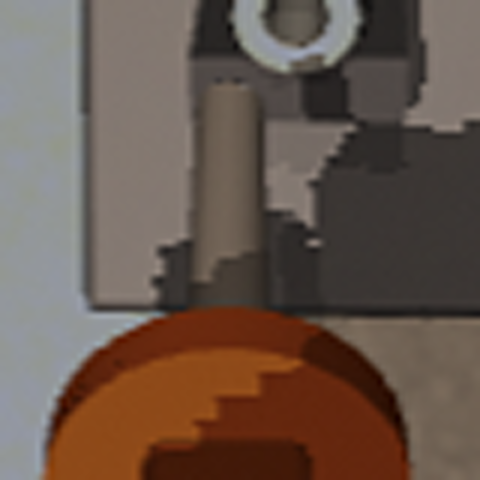

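Call:
step_arm([
  [0,0.014,0.043,0,0],
  [0,0.014,0.043,0,0],
  [0,0.014,0.043,0,0],
  [0,0.014,0.043,0,0],
  [0,0.014,0.043,0,0],
  [0,0.014,0.043,0,0],
  [0,0.014,0.043,0,0],
  [0,0.014,0.043,0,0],
  [0,0.014,0.043,0,0],
  [0,0.01,0.03,0,0],
  [0,0,0,0,0],
])

```text
t: 18.2
tool_pos: [0.6149, 0.0818, 0.221]
tool_rot: [-3.053, 0.199, -0.155]
contact_force: [0.3, -0.9, -0.5]
opening: 0.0135
```

```bash
python3 - <<'E'
from h import *
o=ctrl.get_obs();R=cv2.Rodrigues(o["tool_rot"])[0];print(o["tool_pos"],R.round(3),o["contact_force"],o["opening"])
X=o["tool_pos"]+R@tiprel(np.radians(17)); print("tip",X,"togo",np.array([.6793,.0777,.125])-X)
im=ctrl.get_image("wrist");save(im,"w11.png"); print(proj([.6793,.0777,.104],im,o)*1.5,proj(X,im,o)*1.5)
im=ctrl.get_image("side");save(im,"s11.png",s=5,crop=(140,82,300,202)); print((proj([.6793,.0777,.104],im)-[140,82])*5,(proj(X,im)-[140,82])*5)
E
```

```text
[0.61486994 0.08183359 0.22097367] [[ 0.986 -0.125  0.106]
 [-0.133 -0.988  0.072]
 [ 0.096 -0.085 -0.992]] [ 0.34562127 -0.85196375 -0.54793333] 0.013478289098604332
tip [0.65455821 0.08363761 0.14132914] togo [ 0.02474179 -0.00593761 -0.01632914]
[389.14441348 180.31221878] [377.96392154 233.63312952]
[480.64321194 298.09071425] [433.38245335 252.87551317]
```

View pics/w11.png

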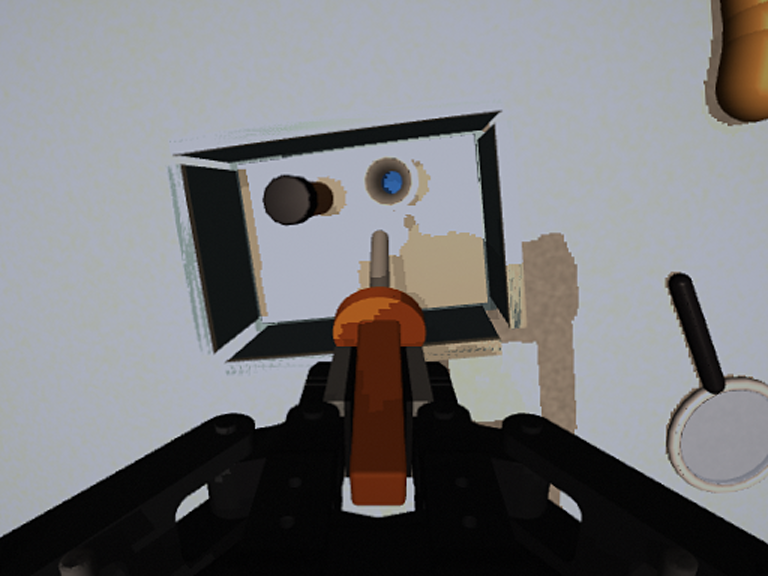

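View pics/s11.png

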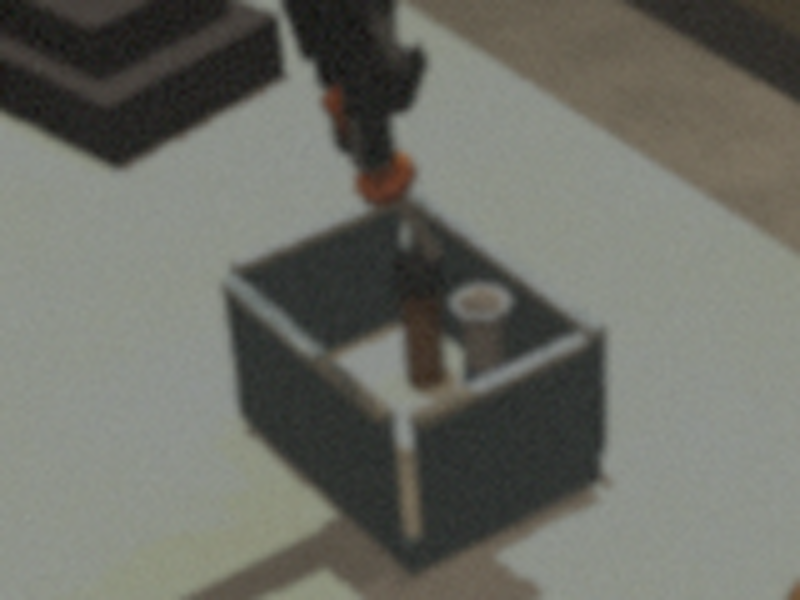

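Call:
step_arm([
  [0,0.0125,-0.003,0,0],
  [0,0.0115,-0.003,0,0],
  [0,0,0,-0.01,0],
  [0,0,0,0,0],
])

```text
t: 18.8
tool_pos: [0.64, 0.0699, 0.2093]
tool_rot: [-3.053, 0.21, -0.154]
contact_force: [-0.7, -0.3, -0.7]
opening: 0.0135
```

```bash
cat > chk.py <<'E'
from h import *
import sys
th=float(sys.argv[1]);n=sys.argv[2]
o=ctrl.get_obs();R=cv2.Rodrigues(o["tool_rot"])[0];print(o["tool_pos"].round(4),R[2].round(3),"F",o["contact_force"].round(1),o["opening"])
X=o["tool_pos"]+R@tiprel(np.radians(th)); print("tip",X.round(4),"rel mouth",(X-np.array([.6793,.0777,.104])).round(4))
im=ctrl.get_image("wrist");save(im,n+"w.png"); print(proj([.6793,.0777,.104],im,o)*1.5,proj(X,im,o)*1.5)
im=ctrl.get_image("side");save(im,n+"s.png",s=6,crop=(180,92,290,182)); print((proj([.6793,.0777,.104],im)-[180,92])*6,(proj(X,im)-[180,92])*6)
E
python3 chk.py 17 a
```

```text
[0.64   0.0699 0.2093] [ 0.094 -0.084 -0.992] F [-0.7 -0.3 -0.7] 0.013505706552429525
tip [0.6796 0.0714 0.1296] rel mouth [ 0.0003 -0.0063  0.0256]
[370.18334663 231.43185067] [377.98587785 233.62988844]
[336.77185433 297.7088571 ] [342.98529816 256.82304304]
```

View pics/aw.png

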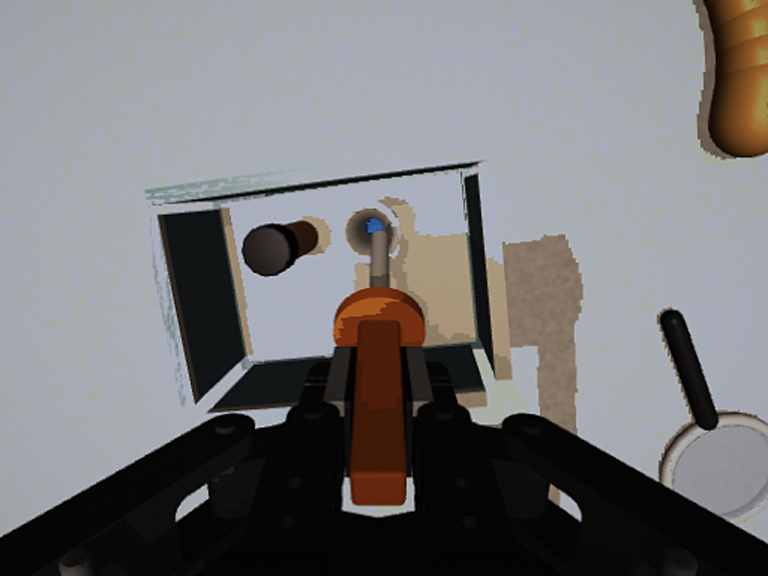

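View pics/as.png

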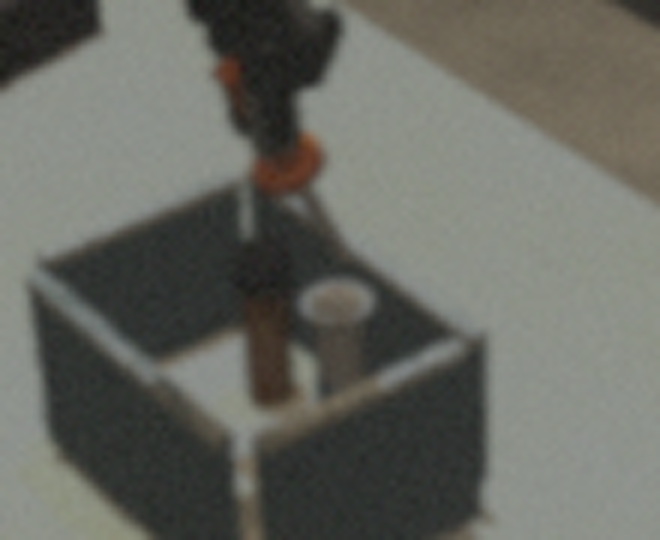

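Call:
step_arm([
  [0,-0.001,0.005,-0.005,0],
  [0,0,0,-0.009,0],
  [0,0,0,-0.008,0],
  [0,0,0,0,0],
], newtons=20)

```text
t: 19.4
tool_pos: [0.6388, 0.0761, 0.1873]
tool_rot: [-3.053, 0.208, -0.157]
contact_force: [-0.4, 1.2, -0.2]
opening: 0.0137
```

```bash
python3 chk.py 17 b
```

```text
[0.6388 0.0761 0.1873] [ 0.097 -0.084 -0.992] F [-0.4  1.2 -0.2] 0.013692736569815738
tip [0.6786 0.0776 0.1077] rel mouth [-0.0007 -0.0001  0.0037]
[378.2203206  231.55762541] [377.98195987 233.63503882]
[336.77185433 297.7088571 ] [335.31131252 291.63974363]
```

View pics/bw.png

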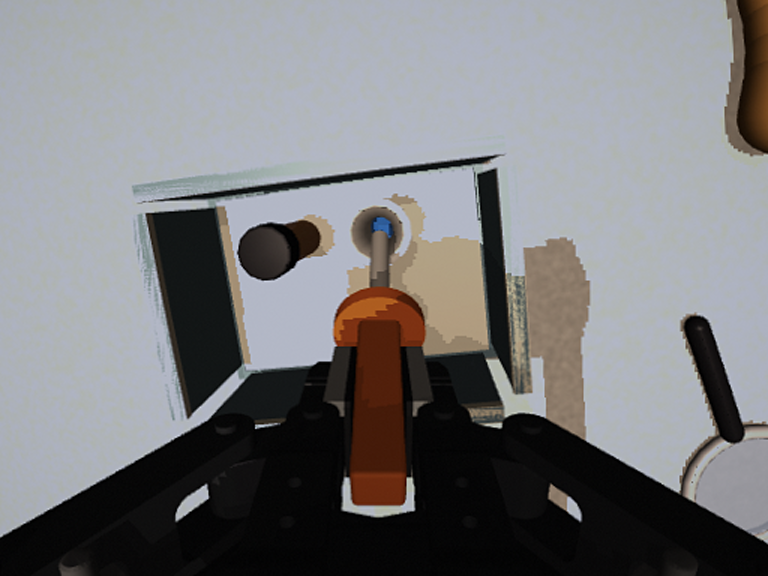

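View pics/bs.png

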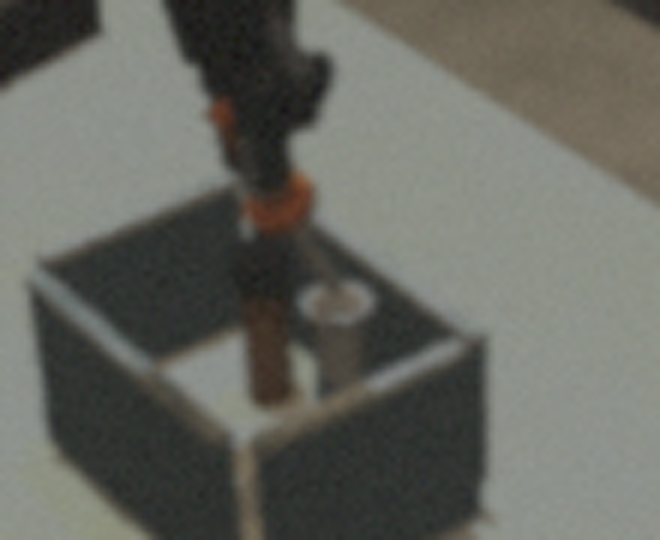

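Call:
step_arm([
  [0,0,0,-0.006,0],
  [0,0,0,-0.006,0],
])

```text
t: 19.75
tool_pos: [0.6402, 0.0759, 0.1771]
tool_rot: [-3.053, 0.208, -0.163]
contact_force: [-0.6, -0.1, -0.3]
opening: 0.0136
```

Call:
step_arm([
  [0,0.002,0,-0.004,0],
  [0,0,0,0,0],
])

```text
t: 20.0
tool_pos: [0.6419, 0.0759, 0.1719]
tool_rot: [-3.053, 0.208, -0.161]
contact_force: [-0.4, 0.8, 0.4]
opening: 0.0132
```

Call:
step_arm([
  [0,0.006,0,-0.001,0],
  [0,0.006,0,0.001,0],
])

```text
t: 20.25
tool_pos: [0.6528, 0.0755, 0.1724]
tool_rot: [-3.055, 0.208, -0.153]
contact_force: [-4.2, -1.4, 2.0]
opening: 0.0134
```

Call:
step_arm([
  [0,0.006,0,0.001,0],
  [0,0,0,0,0],
])

```text
t: 20.5
tool_pos: [0.6593, 0.0752, 0.1738]
tool_rot: [-3.055, 0.208, -0.152]
contact_force: [-3.1, -0.3, 0.6]
opening: 0.0138
```

```bash
python3 chk.py 11 c
```

```text
[0.6593 0.0752 0.1738] [ 0.093 -0.082 -0.992] F [-3.1 -0.3  0.6] 0.01375791816457412
tip [0.6883 0.0782 0.0903] rel mouth [ 0.009   0.0005 -0.0137]
[379.18439542 278.39850233] [377.98292873 255.04714784]
[336.77185433 297.7088571 ] [353.31807532 314.42637745]
```

View pics/cw.png

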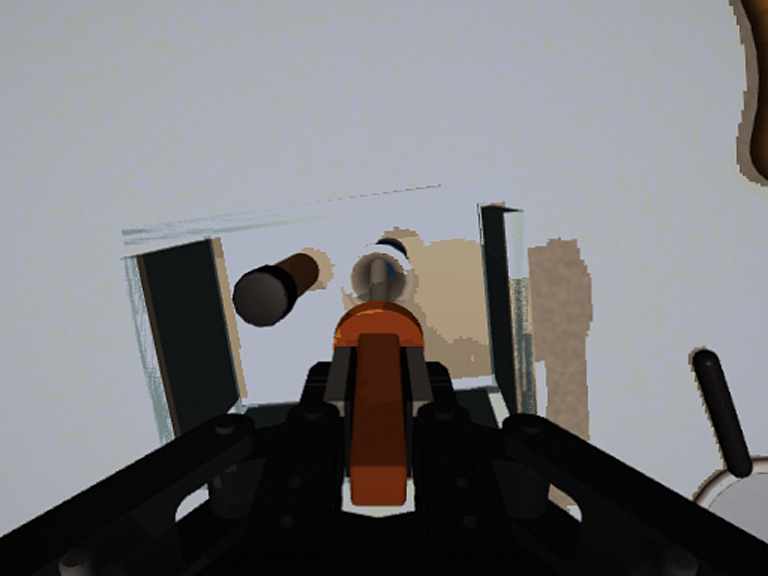

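View pics/cs.png

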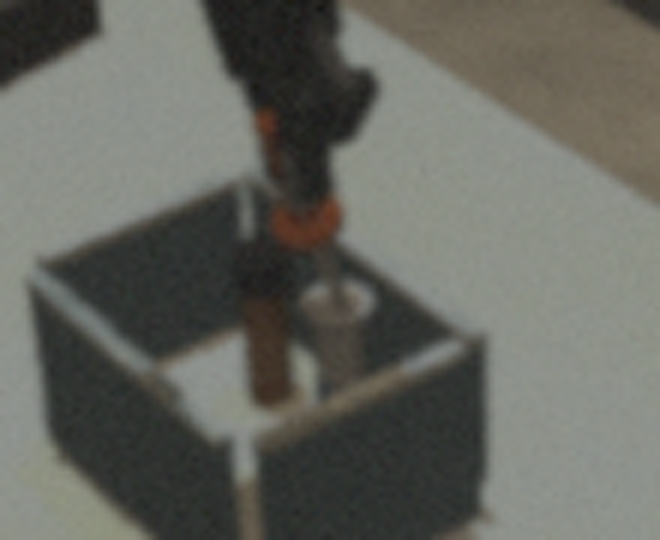

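Call:
step_arm([
  [0,0.006,0,0,0],
  [0,0.006,0.0005,-0.001,0],
])

```text
t: 20.85
tool_pos: [0.6712, 0.0752, 0.1742]
tool_rot: [-3.057, 0.208, -0.152]
contact_force: [-3.8, -2.2, 5.9]
opening: 0.0137
```

Call:
step_arm([
  [0,0.006,0.0005,-0.003,0],
  [0,0.004,0,-0.003,0],
])

```text
t: 21.1
tool_pos: [0.6824, 0.0743, 0.1699]
tool_rot: [-3.06, 0.207, -0.156]
contact_force: [-3.6, -3.1, 2.7]
opening: 0.0134
```

```bash
python3 chk.py -3 d
```

```text
[0.6824 0.0743 0.1699] [ 0.096 -0.077 -0.992] F [-3.6 -3.1  2.7] 0.013375757939111305
tip [0.6861 0.0806 0.0822] rel mouth [ 0.0068  0.0029 -0.0218]
[382.52957967 330.08575649] [377.97792669 305.39921854]
[336.77185433 297.7088571 ] [347.12513596 328.14796748]
```

View pics/dw.png

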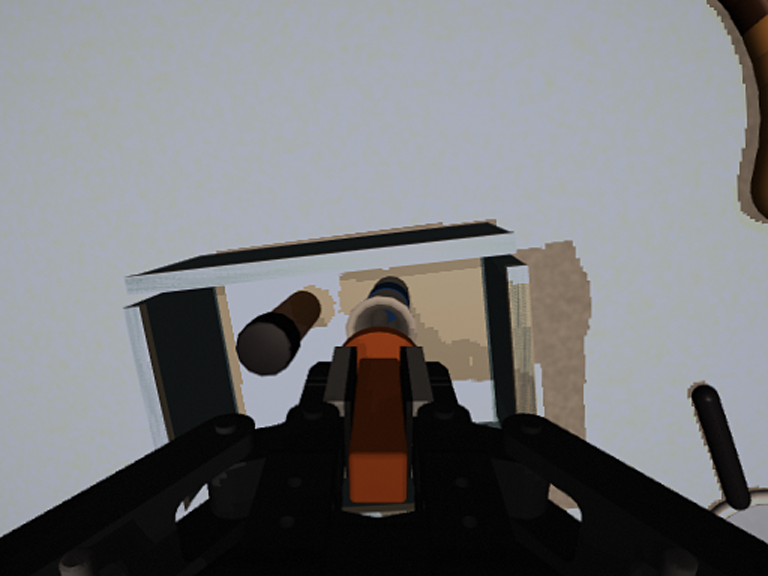

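View pics/ds.png

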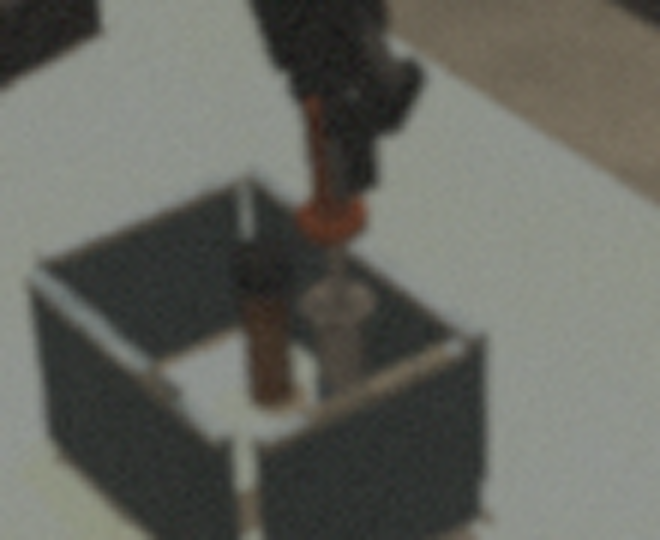

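Call:
step_arm([
  [0,0,0.001,-0.006,0],
  [0,0,0.001,-0.006,0],
  [0,0,0.001,-0.006,0],
])

```text
t: 21.58
tool_pos: [0.6818, 0.0754, 0.1504]
tool_rot: [-3.064, 0.208, -0.154]
contact_force: [-4.1, -3.3, 2.4]
opening: 0.0134
```

```bash
python3 chk.py -6 e
```

```text
[0.6818 0.0754 0.1504] [ 0.095 -0.073 -0.993] F [-4.1 -3.3  2.4] 0.013411405569725723
tip [0.6799 0.0822 0.0626] rel mouth [ 0.0006  0.0045 -0.0414]
[381.42661889 341.47604474] [377.97174824 316.28587445]
[336.77185433 297.7088571 ] [336.3121604  365.94108669]
```

View pics/es.png

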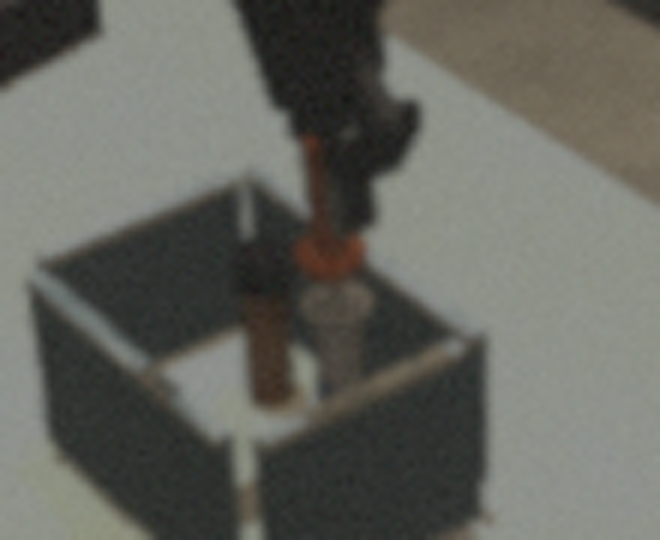

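Call:
step_arm([
  [0,0,0.0015,-0.005,0],
  [0,0,0.001,-0.005,0],
], newtons=40)

```text
t: 21.92
tool_pos: [0.6817, 0.0763, 0.1407]
tool_rot: [-3.068, 0.207, -0.154]
contact_force: [-6.0, -5.0, 8.7]
opening: 0.0131
```

Call:
step_arm([
  [0,0,0.001,-0.005,0],
  [0,0,0.0005,-0.004,0],
])

```text
t: 22.18
tool_pos: [0.6828, 0.0764, 0.1351]
tool_rot: [-3.071, 0.207, -0.159]
contact_force: [-5.6, -4.4, 7.8]
opening: 0.0135
```

Call:
step_arm([
  [0,-0.001,0.001,-0.005,0],
  [0,-0.001,0.0005,-0.004,0],
])

```text
t: 22.42
tool_pos: [0.6822, 0.0765, 0.1302]
tool_rot: [-3.073, 0.206, -0.165]
contact_force: [-4.7, -4.0, 7.5]
opening: 0.0136
```

Call:
step_arm([
  [0,0,0,-0.004,0],
])

```text
t: 22.55
tool_pos: [0.6829, 0.0763, 0.1282]
tool_rot: [-3.073, 0.206, -0.168]
contact_force: [-5.4, -3.7, 6.9]
opening: 0.0132
```

```bash
python3 chk.py -6 f
```

```text
[0.6829 0.0763 0.1282] [ 0.105 -0.064 -0.992] F [-5.4 -3.7  6.9] 0.01320309663644913
tip [0.6817 0.0822 0.0403] rel mouth [ 0.0024  0.0045 -0.0637]
[379.67874446 362.43936519] [377.95295988 316.30931313]
[336.77185433 297.7088571 ] [341.43475812 402.66080867]
```

View pics/fs.png

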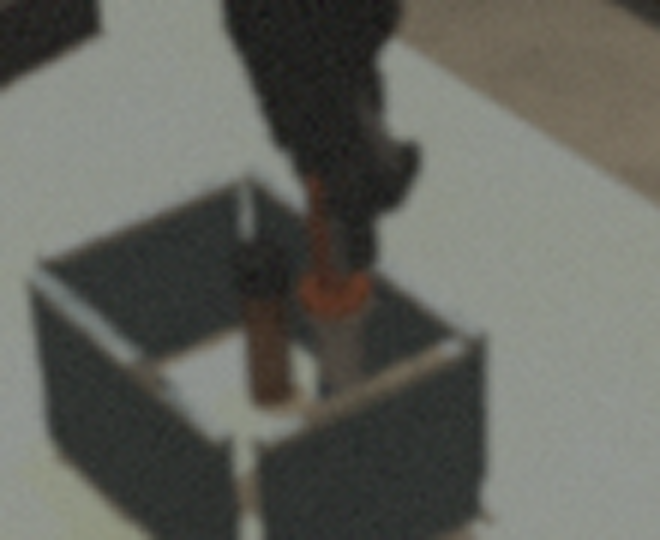

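View pics/fw.png

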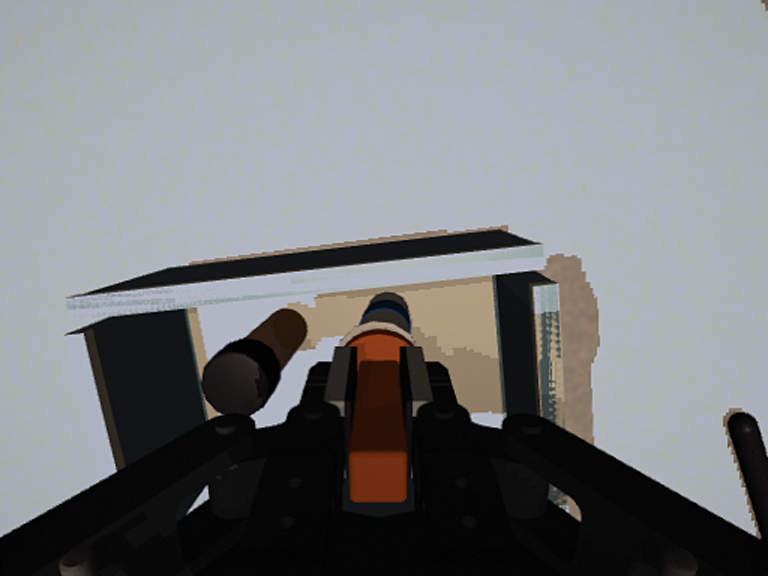

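Call:
step_arm([
  [0,-0.001,0,-0.004,0],
])

```text
t: 22.78
tool_pos: [0.6825, 0.0763, 0.1258]
tool_rot: [-3.073, 0.206, -0.171]
contact_force: [-4.5, -4.0, 15.6]
opening: 0.0135
```

Call:
step_arm([
  [0,-0.001,0,-0.004,0],
])

```text
t: 22.9
tool_pos: [0.683, 0.0763, 0.1257]
tool_rot: [-3.072, 0.206, -0.176]
contact_force: [-8.9, -2.9, 18.0]
opening: 0.0137
```

Call:
step_arm([
  [0,-0.003,0.001,-0.005,0],
  [0,-0.003,0.001,-0.004,0],
])

```text
t: 23.15
tool_pos: [0.6824, 0.0767, 0.1259]
tool_rot: [-3.074, 0.205, -0.2]
contact_force: [-2.6, -4.8, 8.2]
opening: 0.0135
```

```bash
python3 chk.py -6 g; python3 - <<'E'
from h import *
im=ctrl.get_image("top");save(im,"gt.png",s=6,crop=(116,138,249,228))
E
```

```text
[0.6824 0.0767 0.1259] [ 0.125 -0.063 -0.99 ] F [-2.6 -4.8  8.2] 0.013520471942806972
tip [0.683  0.0822 0.0379] rel mouth [ 0.0037  0.0045 -0.0661]
[380.02893274 364.62350465] [377.94736939 316.36050928]
[336.77185433 297.7088571 ] [343.90511733 405.53904309]
```

View pics/gs.png

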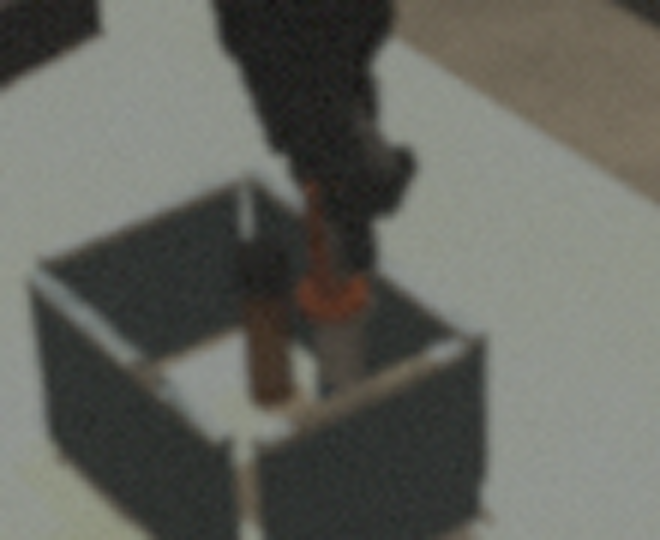

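Call:
step_arm([
  [0.5,0,0,0,0],
  [0.5,0,0,0,0],
  [0.5,0,0,0,0],
  [0.5,0,0,0.01,0],
  [0.5,-0.003,0,0.03,0],
  [0.5,-0.005,0,0.05,0],
  [0.5,-0.03,0,0.05,0],
  [0.5,-0.05,0,0.02,0],
  [0.5,-0.05,0,0,0],
])

```text
t: 24.42
tool_pos: [0.5436, 0.0797, 0.2926]
tool_rot: [-3.066, 0.205, -0.209]
contact_force: [0.1, -0.5, 0.4]
opening: 0.0426
```

```bash
python3 chk.py -6 h; python3 - <<'E'
from h import *
im=ctrl.get_image("top");save(im,"ht.png",s=6,crop=(116,138,249,228)); print((proj([.6793,.0777,.112],im)-[116,138])*6,(proj([.6793,.0777,.17],im)-[116,138])*6)
E
```

```text
[0.5436 0.0797 0.2926] [ 0.131 -0.07  -0.989] F [ 0.1 -0.5  0.4] 0.04260493451424037
tip [0.5448 0.0858 0.2047] rel mouth [-0.1345  0.0081  0.1007]
[374.75377161  86.48927017] [377.96026956 316.3737675 ]
[336.77185433 297.7088571 ] [ 51.32692718 210.09490033]
[463.89124506 127.49599439] [438.54027371  86.94904222]
```

View pics/hs.png

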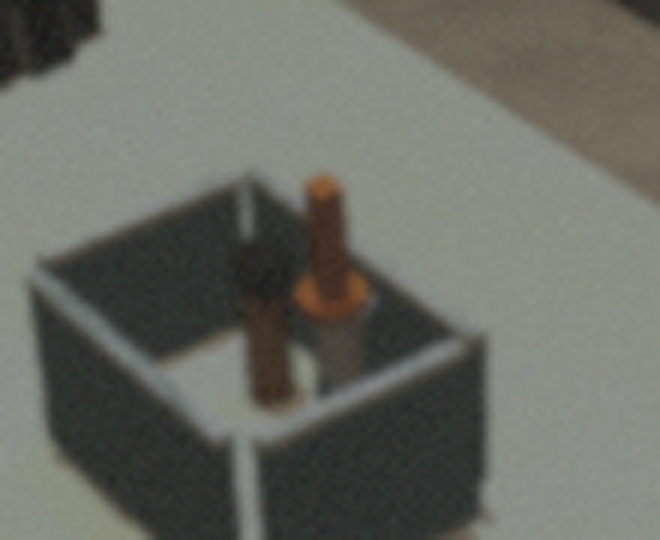

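View pics/hw.png

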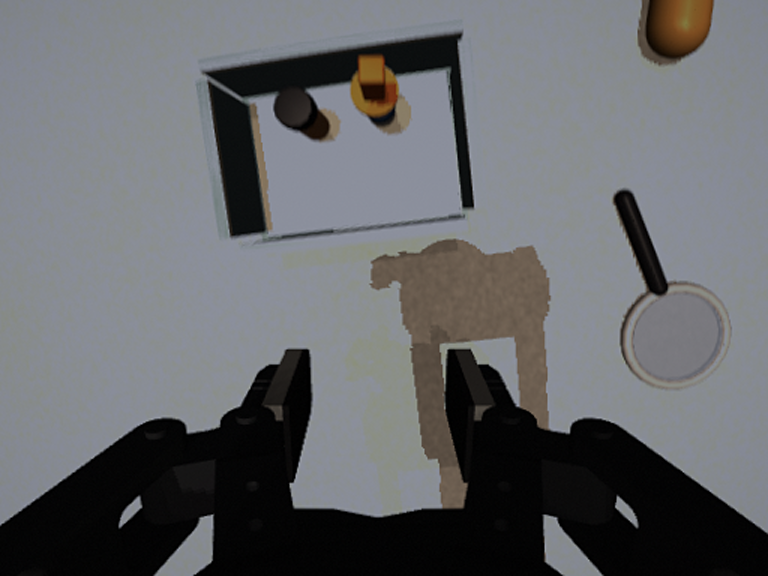

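View pics/ht.png

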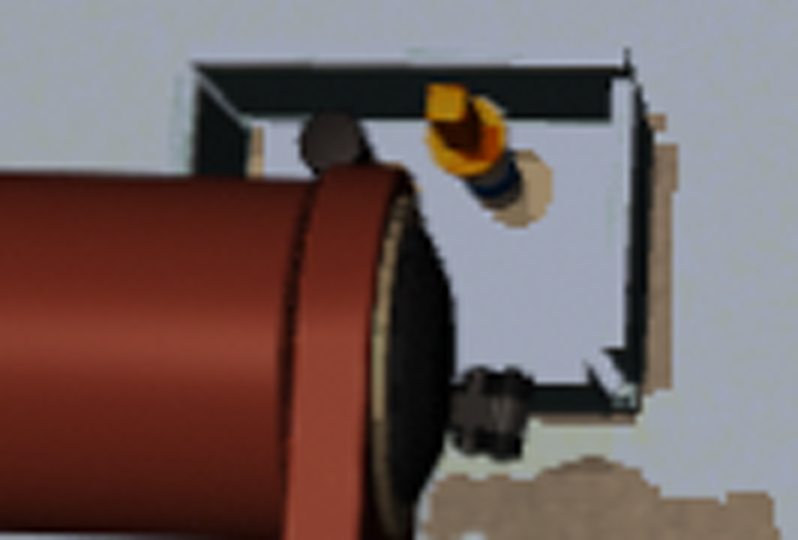

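```bash
python3 - <<'E'
from h import *
o=ctrl.get_obs();w=ctrl.get_image("wrist");t=ctrl.get_image("top");s=ctrl.get_image("side")
save(t,"it.png",s=16,crop=(182,146,210,178));save(s,"is.png",s=16,crop=(224,118,250,158));save(w,"iw.png",s=14,crop=(225,30,275,90))
E
```

```text
(no output)
```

View pics/it.png

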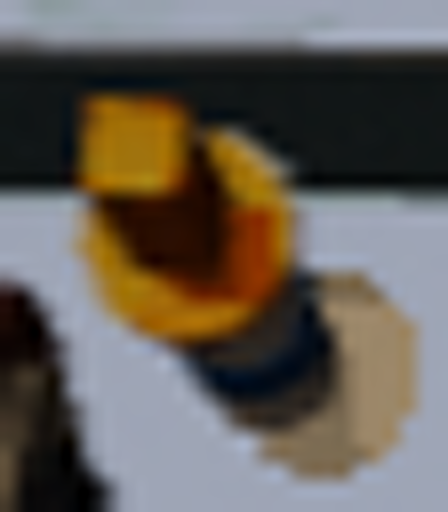

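View pics/is.png

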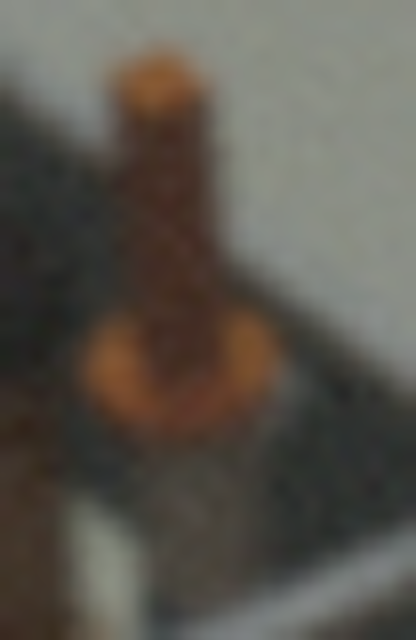

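View pics/iw.png

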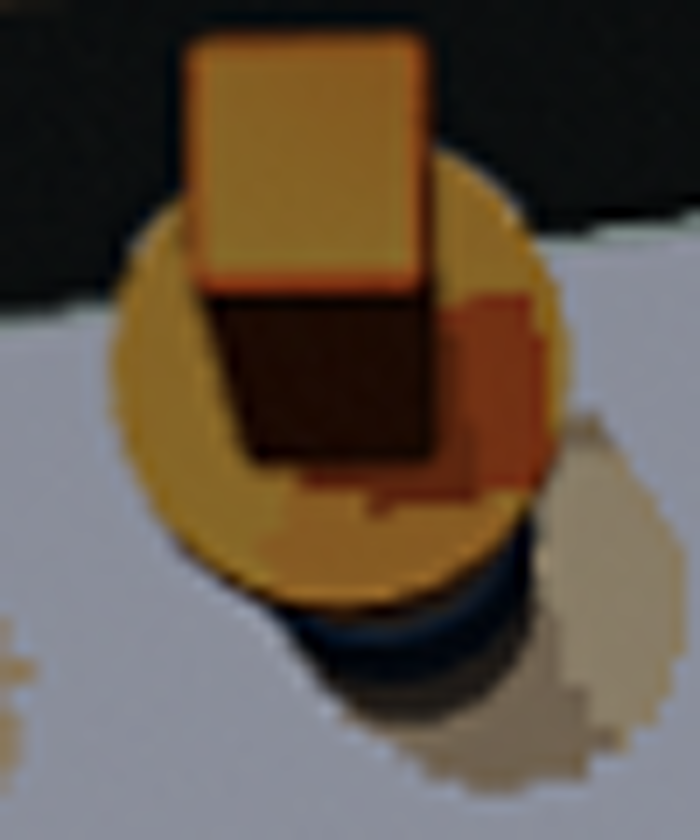

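```bash
python3 - <<'E'
from h import *
o=ctrl.get_obs();w=ctrl.get_image("wrist");t=ctrl.get_image("top");s=ctrl.get_image("side")
P=lambda a,k,c:(a[0]/k-.5+c[0],a[1]/k-.5+c[1])
for n,a,b,c in (("end",(133,145),(160,82),(308,165)),("collar top",(188,235),(182,370),(340,378))):
    A=ray(P(a,16,(182,146)),t);B=ray(P(b,16,(224,118)),s);C=ray(P(c,14,(225,30)),w,o)
    print(n,tri(A,B,C)[0].round(4),np.round(tri(A,B,C)[1],4),tri(A,B)[0].round(4))
print(tri(ray((116-.5+470/6,138-.5+135/6),t),ray((170-.5+398/6,112-.5+182/6),s)))
E
```

```text
end [0.6745 0.076  0.1687] [0.0003 0.0012 0.0011] [0.6743 0.0765 0.1682]
collar top [0.6776 0.0786 0.1081] [0.0005 0.0014 0.0009] [0.6773 0.0789 0.1078]
(array([0.67930245, 0.07818028, 0.10319387]), [np.float64(0.0005777520819954054), np.float64(0.0005777520819954342)])
```

```bash
python3 -c "
from station import ctrl
print(ctrl.finish_job())"
```

```text
the job is handed in; nothing more can be done
None
```

I folded the right, left and front sides up against their stops. I then drew the larger orange rod out of its rest, straightened it in the vial's funnel, pushed it home and let go. The job went in at about 25 s of the 72 s allowed; handing in reports no verdict.

**Sides:** the last side-camera picture shows all three sides upright. The top view was partly blocked by the arm.

**Rod:** the wrist force jumped to about 18 N as the downward motion stopped, and pushing further gained no depth. Triangulating from all three cameras put the top of the collar at 108 mm and the handle's end at 169 mm. About 109 mm and 169 mm were expected for a rod fully home, so it looks seated to within 1–2 mm.

**Lean:** the rod was left leaning about 3–4°. That puts the tip roughly 4 mm off the vial's axis, within the 9 mm limit. I did not press it straighter.

**Plug:** its depth could not be seen, so I inferred it from the collar height.

**Tool tilt:** the tool picked up about 8° of tilt while pushing the sides. I left it, and it did not hinder the rod work.

**Bystanders:** no move went near the horn, magnifying glass or bottle, but I did not measure their final positions.

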